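Pack the sanding block and shut the sliding lid

ROBOT

A 6-joint arm with a two-finger parallel gripper is mounted at the origin on the work surface. World frame = base frame: x ahead of the robot, y to its left, z up, the work surface at z = 0. Lengths are in m, angles in rad, forces in N, time in s.
With the tool pointing down it reaches from about 0.4 to 0.825 m from the base axis. Payload 7 kg.
Tool frame: the origin (TCP) lies at the centre of the arm's flange, where the gripper is bolted on; the fingertips stand 173 mm ahead of it and the grasp point (between the pads) lies 155 mm ahead of it; z points along the fingers, y is the direction in which the jaws open and shut (so a half turn about z gives the same grasp; the last joint's range is limited). The gripper opens to 85 mm and grips with 20 to 120 N. Pads are 22 mm wide; open, the fingers measure 114 mm over their backs; the gripper's body (76 mm by 85 mm) begins 54 mm behind the grasp point. The pads swing forward as they close: fully open they stand 13 mm farther back than shut.
Start: joints at [-0.88, 0.359, 0.012, 0, -1.224, -0.288], TCP at [0.265, -0.621, 0.405] pointing down, gripper open.
Joint ranges: [-3.07, 3.07], [-1.43, 2.12], [-1.02, 1.25], [-3.03, 1.67], [-3.05, -0], [-3.03, 3.03]. Speed limits (rad/s): [2.39, 2.39, 3.01, 3.14, 3.14, 3.14].

INTERFACE

Orientations are given as a 3x3 rotation matrix whose columns are the frame's x, y, z axes.
In Python, from cell import env, capture, spotter gives the robot as it stands.
- The arm moves only by the tool arm_command, never from a script. Its argument "moves" is text: rows parted by semicolons, each of 4 numbers parted by spaces: the shift along the world's x, y, z in mm, then the turn about the world's z in degrees. In form: tx ty tz spin; .... A call has 1 to 10 rows; each row shifts and turns the commanded pose from where the row before left it; what a row does not reach is not made up. A row lasts 1/10 s, in which the tool goes at most 50 mm and 8.59 degrees, less where a joint would pass 70% of its speed; a pose out of reach is approached as far as the arm can. A call with a gripper value outside its range is refused whole. "hand" is the closure, from 0 (fully open) to 1 (shut), set as the call begins (left out, the last holds). The fingers move at their own pace and stop on an object; the grip force is fixed at half the most. Time passes only in rows, so rows that do not move let the fingers close. It gives the time, the measured TCP pose, the force and the opening at its end, in the units of the state.
- env.sense(): the state, without advancing time (a new reading comes with each control period).
- capture(name): name is "scene" or "top"; returns a dict with "frame" (400x640x3 uint8, red, green, blue), "camera_matrix" (3x3 intrinsics, pixels), "origin" and "rotation" of the camera in the world. Camera axes: x right, y down, z forward; pixel columns grow to the right and rows downward; lengths in m; the calibration is good to about 2 mm. A picture is of the moment at which its call begins. There is no depth.
- env.sign_off(): hands the job in, once; it reports no verdict.
Trained networks look in the newest picture that a camera, given by its name, has taken for a name from the list of things; names that differ only in an ending like _2 or _b are one class to them, and where a whole thing is asked for, a point or a joint stands for the part that bears it (a point fixed in the world has none). Each returns a list of dicts, best first, with "conf" (0 to 1); they miss things now and then, are a little off and sometimes report something else, mostly with a low value. They report only what shows in the picture. A call takes as long as a camera call. They do not tell look-alikes from the thing itself.
- spotter.spot_in(camera, label): "extent" ([left, top, right, bottom] in pixels, round what is visible of it).
- spotter.landmark_of(camera, label): "pixel" ([column, row] in pixels: a listed point, or the origin of a listed thing).
The state is a dict: "clock": time; "q": joint angles; "joint_velocities": joint speeds; "effort": joint torques, N m; "tcp_pos": TCP position; "orientation": TCP orientation; "force": force on the tool from outside, world axes, zero at the start; "torque": the same for the moment, N m; "opening": opening from 0.0 (shut) to 1.0 (fully open).
Only numpy, scipy, OpenCV 4.12 (cv2) and the standard library are available. Lean on these libraries where they do the work, as an engineer would, in place of code of your own. Each camera call takes 0.05 s, during which the arm holds its last target.

TASK

The glued sanding block has dried under the spring finger of the gluing jig: swing the finger up first until it stays open, before the block is moved, then take the block out and pack it in the wooden box, upright and flat on the floor beside the batten that already lies loose in there. It only fits below the rim once the batten is shoved over and the box's spring-loaded side board is pressed back, which the block itself can do if it goes in tilted; then slide the lid fully shut and let go. Do not knock over the glue bottle.

Things in the scene. Friction and masses are not known exactly. Their poses are not given: they have to be found in the camera images.
- box: Fixed wooden box with sliding lid. Origin at the centre of its underside, on the table; x along it, to the side where the lid slides open, y across, z up. Outside 168 (x) by 137 (y) mm, walls 8, floor 6 mm thick, rim 56 mm above the table; inside 152 by 121 mm, 50 deep. Cheeks 3 mm thick on the long walls reach up to 68 mm; two 8 mm runners carry the open lid out to x = +254 mm.
- lid (a joint): Slide of the lid along the box's x, in m: 0 fully shut, about 0.16 at the start (open, clear of the inside). It runs 57 mm above the table, is 7 mm thick and 168 x 129 mm; friction about 2 N; it is stopped by anything standing above the rim.
- lid_grip (a point): Centre of the dark wooden grip bar on the lid: 14 mm along the box's x, 60 mm along y, 24 mm high (64 to 88 mm above the table). It lies 60 mm to the box's -x side of the lid's middle, so at x = -60 mm + lid joint value in the box's frame.
- batten_center (a point): Centre of the plain light-wood batten lying loose inside the box, 140 (x, its length) by 36 (y) by 40 mm high, about 0.13 kg. It starts 8 to 18 mm off the fixed -y wall, within 0.06 rad of the box's x; it slides easily. With the batten against that wall and the side board pressed fully back, 79 mm are free between them.
- sander_center (a point): Centre (half-way up) of the light-wood sanding block: base 140 (x) by 68 (y) by 20 mm high, with a grip ridge standing on its middle 90 (x) by 20 (y) by 24 mm high; 44 mm high in all, so the ridge's top is 22 mm above this point and the base's top 2 mm below it; about 0.22 kg. x along its length, z up. Starts lying in the jig, x along the jig's x.
- jig: Fixed gluing jig on the table: plywood plate 12 mm thick with 10 mm high strips round the sanding block (2 mm play at the sides, 3 mm at the ends), and a steel post at its +x end that carries the finger. Origin on the table under the middle of the sanding block's place; x along the block towards the post, z up.
- finger (a joint): Swing of the steel hold-down finger about a level axis along the jig's y, in rad: about 0 pressing on the ridge, grows as its free end is lifted, 1.8 fully open, leaning away from the block beyond the post. An over-centre spring presses it down with about 3 N below about 0.8 rad and throws it open and holds it there beyond about 1 rad.
- finger_hinge (a point): The finger's pivot, 105 mm along the jig's x from the jig's origin, 72 mm above the table.
- finger_ball (a point): Centre of the black ball knob, 26 mm across, on a 10 mm stalk above the finger's free end. With the finger at 0 it is 93 mm towards the jig's -x from the pivot and 28 mm above it. Lever (16 mm wide) top is 23 mm below the ball's centre.
- glue_center (a point): Centre of the white glue bottle, 54 mm across and 140 mm high, standing between box and jig on the far side; z up.
- follower (a joint): Spring-loaded side board inside the box along its +y wall, 6 mm thick, 146 mm long, its square top edge 49 mm above the table. Joint in m: at 0 (rest) its inner face is at y = +30.5 mm in the box, too near for the sanding block; it yields up to 0.024 towards +y (2 N at first, 5 N at the end) and springs back when let go.
Things that resemble listed ones, but are neither listed nor needed, are in the scene too. What is shaped like the part that bears sander_center but pink or red is not meant. What is shaped like the part that bears batten_center but purple is not meant.

How it is judged:
On the way, in this order (a step that is already met when the one before it is completed fails the run):
1. the finger is swung open while the sanding block still lies in the jig (value of joint finger above 1.3 rad and distance of sander_center from where it was at the start of the episode below 0.015 m), for 0.2 s.
2. the sanding block lies flat on the box's floor, the lid still open (z of sander_center in the frame of box between 0.024 and 0.032 m and angle between sander_center's own z axis and vertical below 0.08 rad and horizontal distance between sander_center and box below 0.06 m and value of joint lid above 0.1 m), for 0.2 s.
At the end, for the whole second after the job is handed in: Lid shut within 6 mm; under it the sanding block lies upright and flat on the floor (centre 28 mm up within 4 mm, tilt under 0.08 rad), the batten on the floor beside it (centre 18 to 34 mm up), both centres within 60 mm of the box's; finger beyond 1.3 rad; glue upright within 0.3 rad; lid at rest (value of joint lid below 0.006 m and z of sander_center in the frame of box between 0.024 and 0.032 m and angle between sander_center's own z axis and vertical below 0.08 rad and horizontal distance between each of sander_center, batten_center and box below 0.06 m and z of batten_center in the frame of box between 0.018 and 0.034 m and value of joint finger above 1.3 rad and velocity of joint lid below 0.01 m/s and angle between glue_center's own z axis and vertical below 0.3 rad); the robot touches nothing.
It fails at once if the glue bottle is knocked over (angle between glue_center's own z axis and vertical above 0.6 rad).
It also fails if it takes over 72 s, if anything falls off the work surface, if the arm or the gripper's body presses on something with over 40 N, if the wrist force passes 120 N, or if a joint passes its speed limit or range.

## Working session

There is one attempt and no reset: what is moved stays moved. The work goes in short steps, Python scripts to look and compute and a tool call to move; the robot and the scene stay as the last step left them, time stands still between calls to the robot, and variables do not carry over. Pictures are saved under pics/ and viewed, and the job is handed in when it is done.

Besides the shell and the picture viewer there is one more tool, called in YAML: its name, and indented under it one key for each argument. arm_command: Moves the arm, as the interface text tells. Its arguments: {"type":"object","properties":{"moves":{"type":"string"},"hand":{"type":"number"}},"required":["moves"]}

```bash
ls; mkdir -p pics; cat > h.py <<'E'
from cell import env, capture, spotter
import numpy as np, cv2
def snap(cam,name):
    d=capture(cam); cv2.imwrite(f'pics/{name}.png',d['frame'][:,:,::-1]); return d
def ray(d,px):
    K=np.array(d['camera_matrix']);R=np.array(d['rotation']);o=np.array(d['origin'])
    v=R@np.linalg.solve(K,[px[0],px[1],1.0]); return o,v
def atz(d,px,z):
    o,v=ray(d,px); return o+v*(z-o[2])/v[2]
def proj(d,p):
    K=np.array(d['camera_matrix']);R=np.array(d['rotation']);o=np.array(d['origin'])
    c=K@(R.T@(np.array(p)-o)); return c[:2]/c[2]
E
python3 - <<'E'
from h import *
np.set_printoptions(precision=4,suppress=True)
for c in ['scene','top']:
    d=snap(c,c+'0'); print(c,d['camera_matrix'],d['origin'],d['rotation'])
    for l in ['box','lid_grip','batten_center','sander_center','jig','finger_hinge','finger_ball','glue_center']:
        print(l,[(np.round(r['pixel'],1).tolist(),round(r['conf'],2)) for r in spotter.landmark_of(c,l)])
s=env.sense(); print(s)
E
```

```text
pics
scene [[497.4803   0.     318.681 ]
 [  0.     497.4803 200.0604]
 [  0.       0.       1.    ]] [1.0721 0.4518 1.1149] [[-0.5279  0.6997 -0.4814]
 [ 0.8492  0.4447 -0.2848]
 [ 0.0148 -0.5592 -0.8289]]
box [([359.6, 248.8], 0.65)]
lid_grip [([350.8, 269.3], 0.79)]
batten_center [([348.4, 242.4], 0.86), ([472.6, 228.2], 0.64)]
sander_center [([219.7, 168.5], 0.85), ([254.5, 118.2], 0.8)]
jig [([219.7, 176.1], 0.71)]
finger_hinge [([200.0, 189.3], 0.69)]
finger_ball [([216.2, 158.0], 0.81)]
glue_center [([235.1, 250.2], 0.78)]
top [[414.1019   0.     316.0738]
 [  0.     414.1019 198.1226]
 [  0.       0.       1.    ]] [0.3881 0.1175 1.0264] [[-0.0265 -0.9949  0.0974]
 [-0.9995  0.0245 -0.0223]
 [ 0.0198 -0.0979 -0.995 ]]
box [([356.1, 107.6], 0.75), ([256.9, 197.2], 0.56)]
lid_grip [([249.0, 152.4], 0.85)]
batten_center [([169.0, 285.2], 0.64), ([272.2, 198.9], 0.63)]
sander_center [([437.0, 189.7], 0.72), ([268.2, 282.5], 0.67), ([458.1, 277.8], 0.56)]
jig [([435.4, 188.0], 0.61)]
finger_hinge [([434.7, 145.9], 0.96)]
finger_ball [([448.5, 180.0], 0.61)]
glue_center [([358.8, 109.7], 0.81)]
{'clock': 0.9, 'q': array([-0.8799,  0.3586,  0.0119,  0.    , -1.2241, -0.2881]), 'joint_velocities': array([-0.0012, -0.0002, -0.0005,  0.0001,  0.0008, -0.0016]), 'effort': array([ -0.0005, -58.2952,  29.3661,   6.9418,  -0.0006,   0.    ]), 'tcp_pos': array([ 0.2646, -0.621 ,  0.4047]), 'orientation': array([[-0.92 , -0.392,  0.   ],
       [-0.392,  0.92 , -0.   ],
       [-0.   , -0.   , -1.   ]]), 'force': array([ 0.1143, -0.3324, -0.3489]), 'torque': array([-0.0154, -0.0129,  0.0267]), 'opening': 0.9990008167807423}
```

View pics/scene0.png

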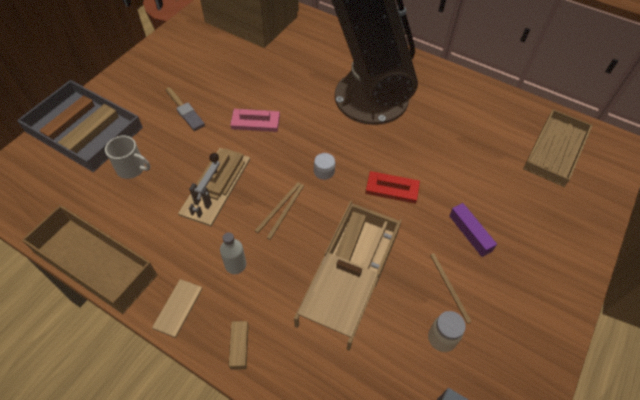

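View pics/top0.png

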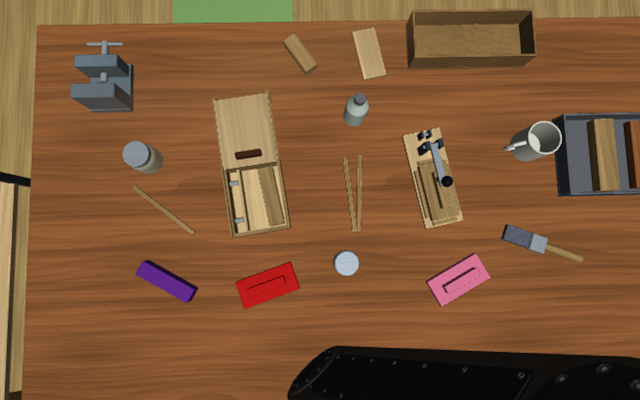

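```bash
python3 - <<'E'
import cv2
a=cv2.imread('pics/top0.png');b=cv2.imread('pics/scene0.png')
def z(im,x0,y0,x1,y1,n,s): cv2.imwrite(f'pics/{n}.png',cv2.resize(im[y0:y1,x0:x1],None,fx=s,fy=s,interpolation=cv2.INTER_CUBIC))
z(a,200,80,300,250,'tbox',3.5*1); z(a,390,115,480,240,'tjig',4.5)
z(b,290,195,410,345,'sbox',4); z(b,170,140,260,230,'sjig',6)
E
```

```text
(no output)
```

View pics/tbox.png

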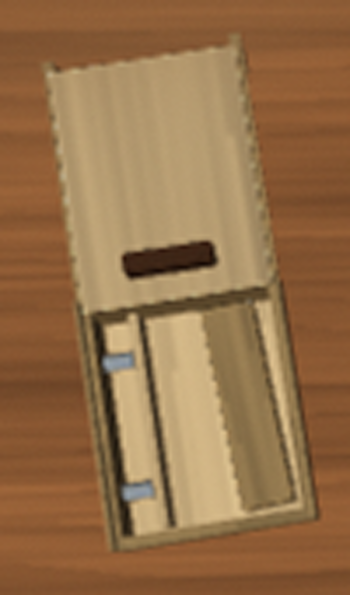

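View pics/tjig.png

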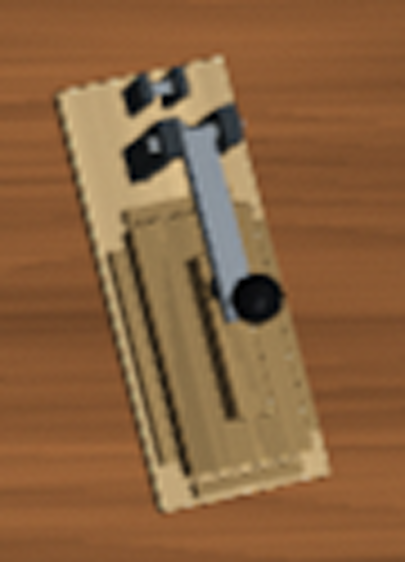

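View pics/sbox.png

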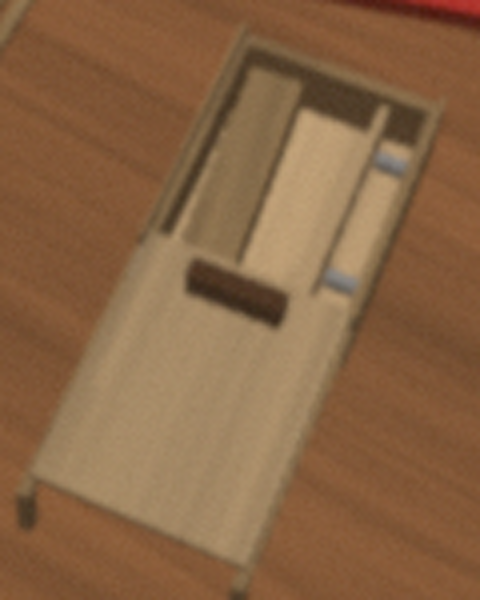

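View pics/sjig.png

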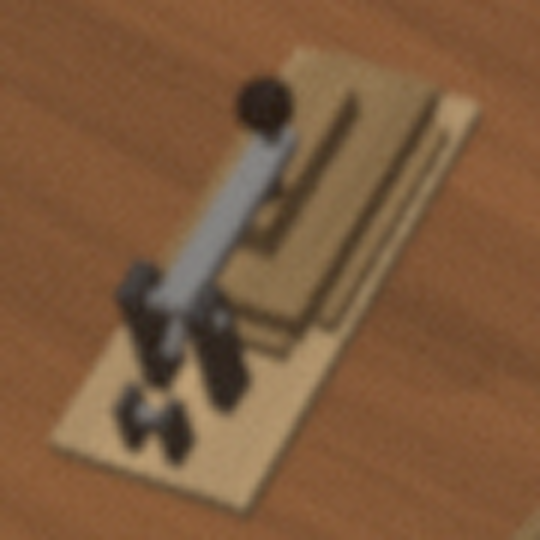

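```bash
cat >> h.py <<'E'
def pose(x,y,th): 
    c,s=np.cos(th),np.sin(th)
    return lambda p: np.array([x+c*p[0]-s*p[1], y+s*p[0]+c*p[1], p[2]])
def boxe(sx,sy,z0,z1,cx=0,cy=0):
    c=[(cx+a*sx/2,cy+b*sy/2) for a,b in((-1,-1),(1,-1),(1,1),(-1,1))]
    E=[]
    for i in range(4):
        p,q=c[i],c[(i+1)%4]
        E+=[((*p,z0),(*q,z0)),((*p,z1),(*q,z1)),((*p,z0),(*p,z1))]
    return E
def overlay(im,d,T,E,col,x0,y0,x1,y1,s):
    c=cv2.resize(im[y0:y1,x0:x1],None,fx=s,fy=s,interpolation=cv2.INTER_CUBIC) if im is not None else None
    return draw(c,d,T,E,col,x0,y0,s)
def draw(c,d,T,E,col,x0,y0,s):
    for p,q in E:
        a=proj(d,T(p));b=proj(d,T(q))
        f=lambda u:tuple(int(v) for v in ((u-[x0,y0]+.5)*s-.5))
        cv2.line(c,f(a),f(b),col,1,cv2.LINE_AA)
    return c
def tri(ds,pxs):
    A=[];b=[]
    for d,px in zip(ds,pxs):
        o,v=ray(d,px);v=v/np.linalg.norm(v);M=np.eye(3)-np.outer(v,v);A.append(M);b.append(M@o)
    A=np.vstack(A);b=np.hstack(b);x,_,_,_=np.linalg.lstsq(A,b,rcond=None);return x,np.linalg.norm(A@x-b)
E
python3 - <<'E'
from h import *
np.set_printoptions(precision=4,suppress=True)
import pickle
ds=[capture('scene'),capture('top')]
pickle.dump(ds,open('ds0.pkl','wb'))
P={'lid_grip':([350.8,269.3],[249,152.4]),'batten':([348.4,242.4],[272.2,198.9]),'box':([359.6,248.8],[256.9,197.2]),
'sander':([219.7,168.5],[437,189.7]),'jig':([219.7,176.1],[435.4,188]),'hinge':([200,189.3],[434.7,145.9]),'ball':([216.2,158],[448.5,180]),'glue':([235.1,250.2],[358.8,109.7])}
for k,v in P.items(): print(k,*tri(ds,v))
E
```

```text
lid_grip [0.5913 0.254  0.0695] 0.0059410697372329554
batten [ 0.4908  0.2024 -0.0059] 0.002789294214789826
box [0.4955 0.2385 0.0028] 0.004276328370133547
sander [ 0.4996 -0.2013  0.0323] 0.00286826940664317
jig [ 0.5062 -0.2043  0.0041] 0.0003641916819181191
hinge [ 0.5986 -0.1865  0.0659] 0.0035394774824391876
ball [ 0.5112 -0.2016  0.094 ] 0.00822715987374914
glue [ 0.6909 -0.0076  0.0606] 0.0070883899850264715
```

```bash
cat > ov.py <<'E'
from h import *
import pickle,sys
ds=pickle.load(open('ds0.pkl','rb'))
def show(B,J,lid=0.16,n='a'):
    TB=pose(*B);TJ=pose(*J)
    eb=boxe(.168,.137,0,.056)+boxe(.152,.121,.006,.056)
    el=boxe(.168,.129,.057,.064,cx=lid)+boxe(.014,.060,.064,.088,cx=-.060+lid)
    es=boxe(.140,.068,.012,.032)+boxe(.09,.02,.032,.056)
    for i,(nm,rb,rj,sb,sj) in enumerate([('s',(290,195,410,345),(170,140,260,230),4,6),('t',(200,80,300,250),(390,115,480,240),3.5,4.5)]):
        im=ds[i]['frame'][:,:,::-1].copy()
        c=overlay(im,ds[i],TB,eb,(0,255,0),*rb,sb);c=draw(c,ds[i],TB,el,(0,0,255),rb[0],rb[1],sb)
        c2=overlay(im,ds[i],TJ,es,(0,255,0),*rj,sj)
        h=max(c.shape[0],c2.shape[0]);o=np.zeros((h,c.shape[1]+c2.shape[1],3),np.uint8);o[:c.shape[0],:c.shape[1]]=c;o[:c2.shape[0],c.shape[1]:]=c2
        k=min(1,800/o.shape[1],600/o.shape[0]);o=cv2.resize(o,None,fx=k,fy=k)
        cv2.imwrite(f'pics/ov_{nm}_{n}.png',o)
E
python3 -c "
from ov import *
show((.4955,.2385,.16),(.5062,-.2043,.19))"
```

```text
(no output)
```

View pics/ov_s_a.png

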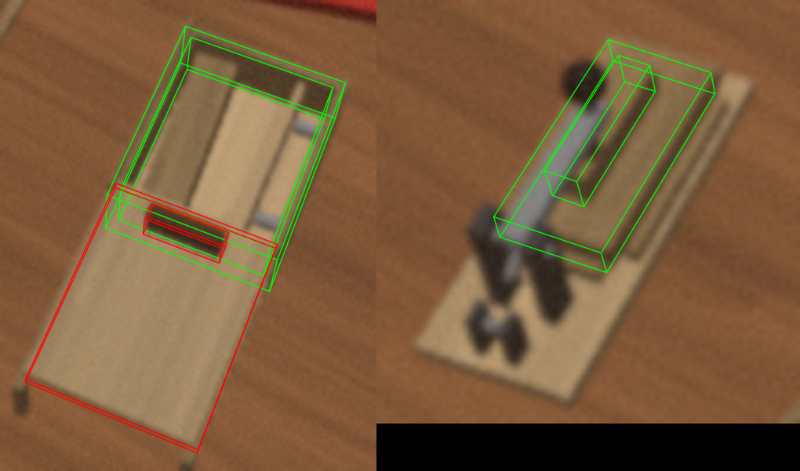

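View pics/ov_t_a.png

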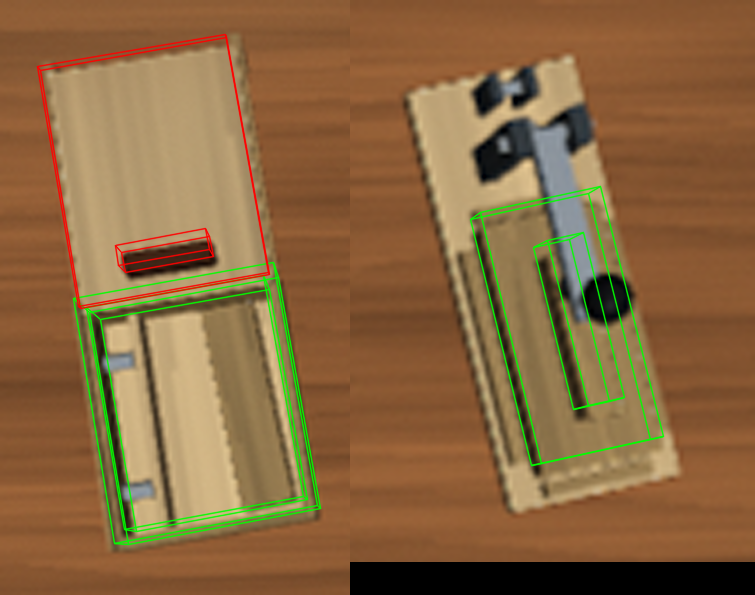

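```bash
python3 - <<'E'
import cv2,numpy as np
a=cv2.imread('pics/top0.png');b=cv2.imread('pics/scene0.png')
def z(im,x0,y0,x1,y1,n,s):
    c=im[y0:y1,x0:x1].astype(float); c=np.clip((c-c.min())/(c.max()-c.min())*1.2,0,1)**.7*255
    c=cv2.resize(c.astype(np.uint8),None,fx=s,fy=s,interpolation=cv2.INTER_LANCZOS4)
    for k in range(0,x1-x0,10): cv2.line(c,(k*s,0),(k*s,6),(0,0,255),1);cv2.putText(c,str(x0+k),(k*s,16),0,.35,(0,0,255),1)
    for k in range(0,y1-y0,10): cv2.line(c,(0,k*s),(6,k*s),(0,0,255),1);cv2.putText(c,str(y0+k),(8,k*s+4),0,.35,(0,0,255),1)
    cv2.imwrite(f'pics/{n}.png',c)
z(a,400,155,470,230,'tj2',8); z(b,190,145,255,220,'sj2',8)
z(a,205,150,300,245,'tb2',6); z(b,320,195,405,280,'sb2',7)
E
```

```text
(no output)
```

View pics/tj2.png

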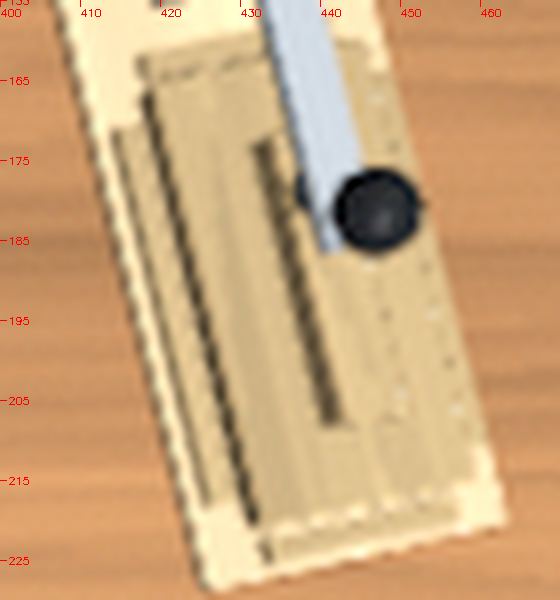

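View pics/sj2.png

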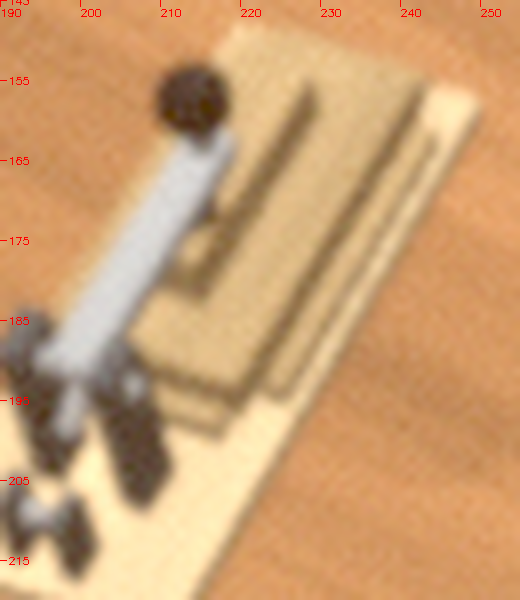

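View pics/tb2.png

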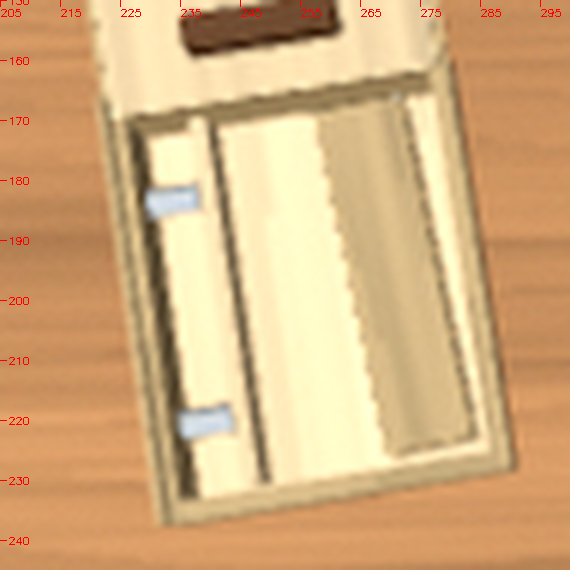

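View pics/sb2.png

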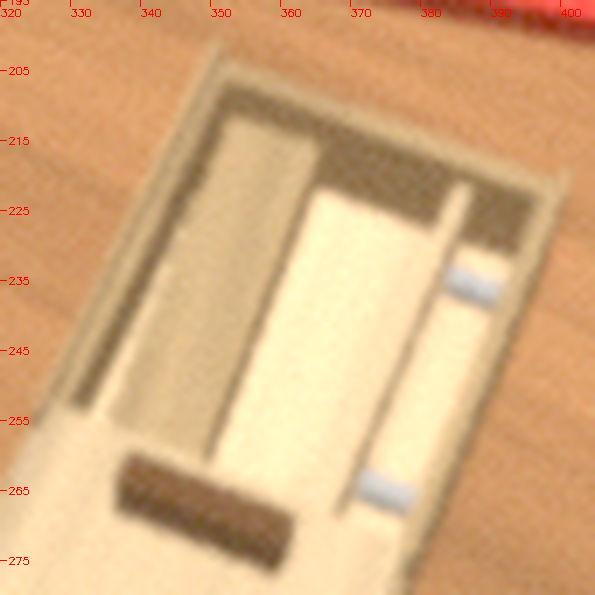

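```bash
cat > fit.py <<'E'
from ov import *
from scipy.optimize import least_squares
S,T=ds
J=[(T,(432.3,220.5),(-.07,.034,.032)),(T,(418.6,165.5),(.07,.034,.032)),(T,(442.6,207.5),(-.045,.01,.056)),(T,(433.8,172.5),(.045,.01,.056)),
(S,(242.1,155.25),(-.07,.034,.032)),(S,(219.6,193.5),(.07,.034,.032)),(S,(220.4,147.8),(-.07,-.034,.032)),(S,(228.5,156),(-.045,.01,.056)),(S,(213,179.8),(.045,.01,.056))]
B=[(T,(234.7,233.3),(-.076,.0605,.056)),(T,(286.7,223.3),(-.076,-.0605,.056)),(T,(290.8,228),(-.084,-.0685,0)),
(S,(351.7,206.7),(-.076,-.0605,.056)),(S,(396.4,222.6),(-.076,.0605,.056)),(S,(350.7,202.1),(-.084,-.0685,.068)),(S,(401.1,220.4),(-.084,.0685,.068))]
L=[(S,(338.9,259.6),(-.067,-.03,.088)),(S,(362.1,268.6),(-.067,.03,.088)),(S,(359.3,277.1),(-.053,.03,.064)),(S,(336.6,268),(-.053,-.03,.064)),
(T,(236.7,159.5),(-.067,.03,.064)),(T,(261.7,155.3),(-.067,-.03,.064))]
def res(p,C,ext=[]):
    t=pose(*p[:3]);r=[proj(d,t(q))-np.array(px) for d,px,q in C]
    r+=[proj(d,t((q[0]+p[3],q[1],q[2])))-np.array(px) for d,px,q in ext]
    return np.concatenate(r)
np.set_printoptions(precision=4,suppress=True,linewidth=150)
for nm,C,ext,x0 in [('J',J,[],[.5,-.2,.19]),('B',B,L,[.5,.24,.16,.16])]:
    r=least_squares(res,x0,args=(C,ext),loss='soft_l1');print(nm,r.x);print(res(r.x,C,ext).reshape(-1,2).round(1).tolist())
    if nm=='J':jp=r.x
    else: bp=r.x
show(bp[:3],jp,bp[3],'b')
E
python3 fit.py
```

```text
J [ 0.5007 -0.2033  0.1945]
[[-0.2, -0.5], [-0.5, -1.4], [-0.2, -0.5], [-0.8, -2.2], [-0.1, -1.5], [-0.6, -1.5], [-0.2, -0.9], [0.6, -3.7], [0.8, -2.9]]
B [0.4931 0.239  0.1437 0.1589]
[[-0.3, -1.6], [-1.0, -0.3], [-0.1, -1.5], [0.0, -1.0], [0.4, -0.3], [-0.4, -2.5], [0.4, -2.0], [-0.6, -1.6], [0.5, -1.0], [0.2, 0.1], [-1.0, -0.4], [-0.8, -0.7], [-0.5, -0.7]]
```

View pics/ov_s_b.png

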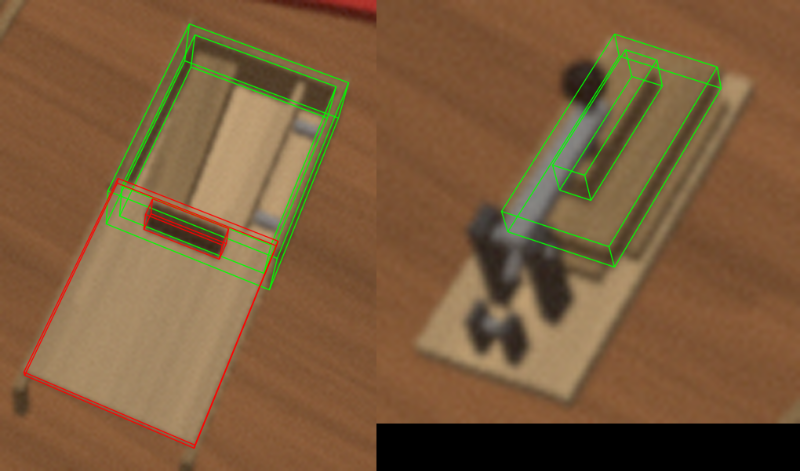

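View pics/ov_t_b.png

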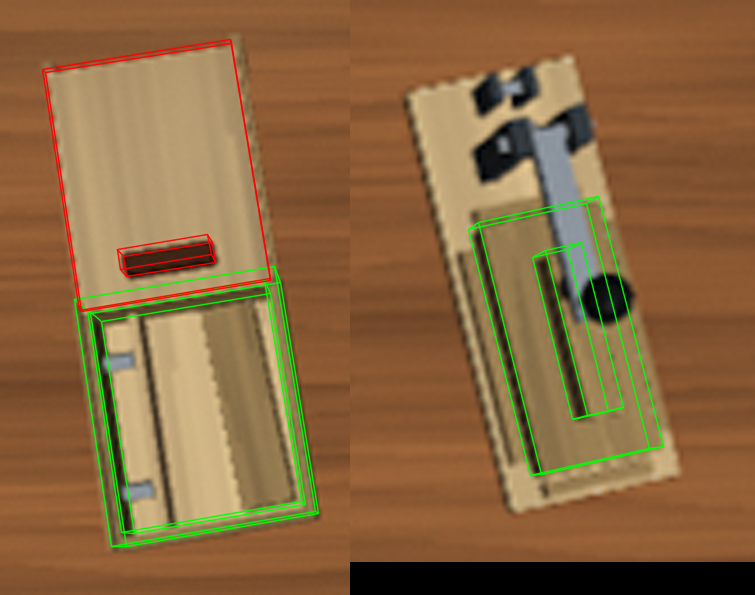

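```bash
cat > fit2.py <<'E'
import fit
from fit import *
J[7]=(S,(228.6,155.0),(-.045,.01,.056)); J[8]=(S,(215.6,182.3),(.045,.01,.032)); J[4]=(S,(242.1,154.8),(-.07,.034,.032))
def full(p):
    out=[]
    dd={}
    for d,k in((S,7),(T,10)):
        e=dict(d);e['origin']=np.array(d['origin'])+p[k:k+3]; 
        from scipy.spatial.transform import Rotation as Ro
        m=k+6; e['rotation']=np.array(d['rotation'])@Ro.from_rotvec(p[m:m+3]).as_matrix(); dd[id(d)]=e
    tj=pose(*p[:3]);tb=pose(*p[3:6])
    for C,t,l in((J,tj,0),(B,tb,0),(L,tb,p[6])):
        for d,px,q in C: out.append(proj(dd[id(d)],t((q[0]+l,q[1],q[2])))-np.array(px))
    return np.concatenate(out)
def cost(p): return np.concatenate([full(p)/0.6,p[7:13]/.0015,p[13:19]/.0015])
r=least_squares(cost,np.r_[jp,bp,np.zeros(12)],loss='soft_l1',x_scale=np.r_[np.ones(7)*.01,np.ones(12)*.001])
if __name__=='__main__':
    print(r.x[:7],'cams',r.x[7:]*1000);print(full(r.x).reshape(-1,2).round(1).tolist())
    np.save('fit.npy',r.x)
E
python3 fit2.py | tail -2
```

```text
[ 0.4994 -0.2037  0.1957  0.492   0.2384  0.1429  0.1587] cams [-0.4535 -0.3563  1.1197  0.4535  0.3563  0.1126  2.0761  0.0808  0.1218  0.5103 -0.2064 -0.1927]
[[0.3, 0.5], [-0.1, -0.4], [0.2, 0.5], [-0.4, -1.3], [0.1, 0.0], [-0.3, -0.4], [-0.1, 0.2], [0.7, -1.6], [-0.1, 1.0], [0.2, -0.7], [-0.5, 0.5], [0.3, -0.7], [0.0, 0.0], [0.3, 0.7], [-0.4, -1.4], [0.4, -1.0], [-0.6, -0.7], [0.5, -0.1], [0.2, 1.0], [-1.0, 0.5], [-0.3, 0.2], [0.0, 0.3]]
```

```bash
cat >> h.py <<'E'
from scipy.spatial.transform import Rotation as Ro
import os
def corr(d,k):
    p=np.load('fit.npy');e=dict(d);k=7 if k=='scene' else 10
    e['origin']=np.array(d['origin'])+p[k:k+3];e['rotation']=np.array(d['rotation'])@Ro.from_rotvec(p[k+6:k+9]).as_matrix();return e
E
python3 - <<'E'
from h import *
import pickle
np.set_printoptions(precision=4,suppress=True)
ds=pickle.load(open('ds0.pkl','rb'))
for D in (ds,[corr(ds[0],'scene'),corr(ds[1],'top')]):
    print(tri(D,[(214.1,157.5),(446.9,181.4)]))
p=np.load('fit.npy')
J=pose(*p[:3]);B=pose(*p[3:6])
print('ball',J((.012,0,.1)),'hinge',J((.105,0,.072)),'j',p[:3])
for q in [(0,0,0),(.099,0,0),(-.06,0,0)]: print(q,B(q))
E
```

```text
(array([ 0.5105, -0.2036,  0.0912]), np.float64(0.0011648035490282786))
(array([ 0.5107, -0.2011,  0.099 ]), np.float64(0.00019326662916307818))
ball [ 0.5112 -0.2013  0.1   ] hinge [ 0.6024 -0.1832  0.072 ] j [ 0.4994 -0.2037  0.1957]
(0, 0, 0) [0.492  0.2384 0.    ]
(0.099, 0, 0) [0.59   0.2525 0.    ]
(-0.06, 0, 0) [0.4326 0.2299 0.    ]
```

arm_command:
  moves: "24.6 42 -5 -1.2;24.6 42 -5 -1.2;24.6 42 -5 -1.2;24.6 42 -5 -1.2;24.6 42 -5 -1.2;24.6 42 -5 -1.2;24.6 42 -5 -1.2;24.6 42 -5 -1.2;24.6 42 -5 -1.2;24.6 42 -5 -1.1"
  hand: 0.2

```text
clock: 2.0
tcp_pos: [0.5112, -0.199, 0.355]
orientation: [[-0.981, -0.193, 0.001], [-0.193, 0.981, -0.0], [-0.001, -0.0, -1.0]]
force: [0.5, -0.0, -0.1]
opening: 0.801
```

arm_command:
  moves: "0 0 -10 0;0 0 0 0;0 0 0 0"

```text
clock: 2.3
tcp_pos: [0.5103, -0.2013, 0.3447]
orientation: [[-0.981, -0.194, -0.001], [-0.194, 0.981, -0.0], [0.001, 0.0, -1.0]]
force: [-0.3, 0.0, 0.3]
opening: 0.801
```

arm_command:
  moves: "0 0 -25 0;0 0 -25 0;0 0 -20 0;0 0 -12 0;0 0 -8 0;0 0 0 0"

```text
clock: 2.9
tcp_pos: [0.5103, -0.2016, 0.2543]
orientation: [[-0.981, -0.193, -0.001], [-0.193, 0.981, 0.0], [0.001, 0.0, -1.0]]
force: [0.3, 0.3, -0.3]
opening: 0.8
```

```bash
cat > zz.py <<'E'
from h import *
import sys
def zoom(cam,r,s,n):
    d=capture(cam);x0,y0,x1,y1=r;c=d['frame'][y0:y1,x0:x1,::-1].astype(float);c=np.clip(c/c.max()*1.2,0,1)**.75*255
    c=cv2.resize(c.astype(np.uint8),None,fx=s,fy=s,interpolation=cv2.INTER_CUBIC);return c,d
a,_=zoom('scene',(170,100,260,230),4,'');b,_=zoom('top',(390,115,490,245),4,'')
cv2.imwrite(f'pics/{sys.argv[1]}.png',np.hstack([a,b]))
E
python3 zz.py j1
```

```text
(no output)
```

View pics/j1.png

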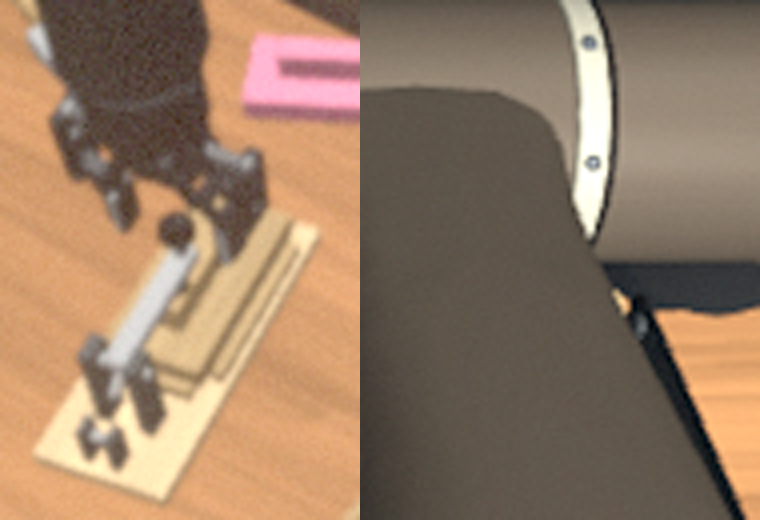

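The scene view (left) shows the jaws straddling the ball at about (214,157); the arm covers the jig in the top view. I'm closing the jaws.

arm_command:
  moves: "0 0 0 0;0 0 0 0;0 0 0 0;0 0 0 0;0 0 0 0;0 0 0 0;0 0 0 0"
  hand: 0.85

```text
clock: 3.7
tcp_pos: [0.5108, -0.201, 0.2555]
orientation: [[-0.981, -0.194, 0.001], [-0.194, 0.981, -0.0], [-0.001, -0.001, -1.0]]
force: [-1.8, 0.1, 4.8]
opening: 0.268
```

```bash
python3 -c "
import numpy as np
f=.2924+np.arange(11)*.14
x=-97.1*np.cos(f);z=97.1*np.sin(f)
for a,b in zip(np.diff(x),np.diff(z)): print(f'{a*np.cos(.1957):.1f} {a*np.sin(.1957):.1f} {b:.1f} 0',end=';')"
```

```text
4.7 0.9 12.7 0;6.4 1.3 11.9 0;8.0 1.6 10.9 0;9.4 1.9 9.6 0;10.6 2.1 8.2 0;11.6 2.3 6.6 0;12.4 2.5 4.9 0;13.0 2.6 3.1 0;13.3 2.6 1.2 0;13.3 2.6 -0.7 0;
```

arm_command:
  moves: "4.7 0.9 12.7 0;6.4 1.3 11.9 0;8 1.6 10.9 0;9.4 1.9 9.6 0;10.6 2.1 8.2 0"

```text
clock: 4.2
tcp_pos: [0.5501, -0.1931, 0.3083]
orientation: [[-0.981, -0.194, -0.001], [-0.194, 0.981, -0.0], [0.001, 0.0, -1.0]]
force: [2.8, -4.7, -10.0]
opening: 0.268
```

```bash
python3 zz.py j2
```

```text
(no output)
```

View pics/j2.png

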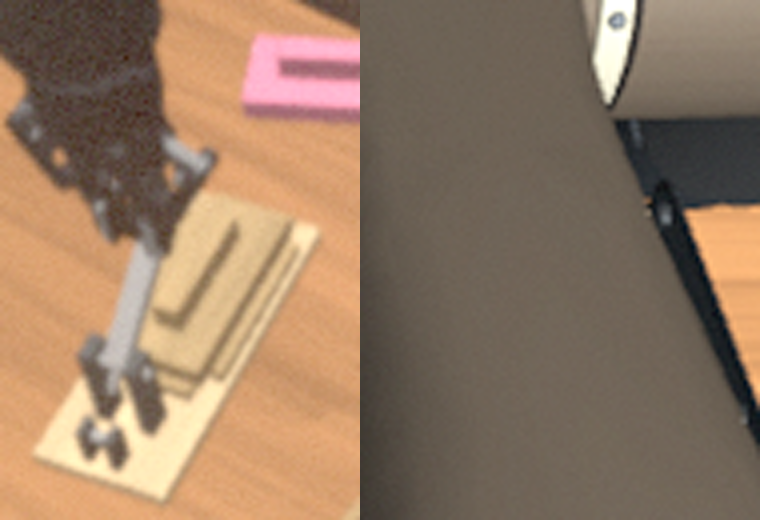

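The finger is rising with the ball held between the jaws, and the block hasn't moved. I'll carry on along the arc.

arm_command:
  moves: "11.6 2.3 6.6 0;12.4 2.5 4.9 0;13 2.6 3.1 0;13.3 2.6 1.2 0;13.3 2.6 -0.7 0;0 0 0 0"

```text
clock: 4.9
tcp_pos: [0.615, -0.18, 0.323]
orientation: [[-0.981, -0.195, 0.0], [-0.195, 0.981, -0.0], [-0.0, -0.0, -1.0]]
force: [0.7, 0.7, 0.8]
opening: 0.151
```

```bash
python3 zz.py j3
```

```text
(no output)
```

View pics/j3.png

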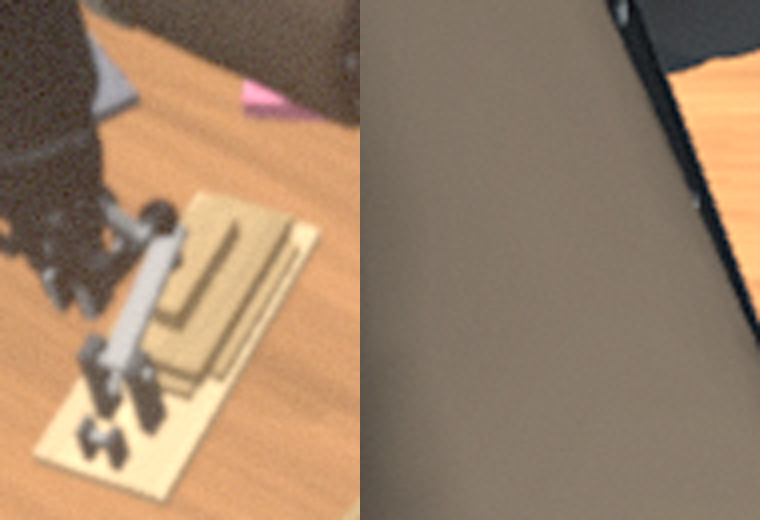

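arm_command:
  moves: "-38 -7.5 5 0;-38 -7.5 0 0;-38 -7.5 0 0;-38 -7.5 0 0;0 0 0 0"
  hand: 1

```text
clock: 5.5
tcp_pos: [0.4565, -0.2111, 0.3284]
orientation: [[-0.981, -0.192, -0.001], [-0.192, 0.981, 0.001], [0.001, 0.001, -1.0]]
force: [0.6, -0.9, 0.5]
opening: -0.002
```

```bash
python3 zz.py j4; python3 -c "
from h import *
for a in ('scene','top'): print([(np.round(r['pixel'],1).tolist(),round(r['conf'],2)) for r in spotter.landmark_of(a,'finger_ball')])
s=env.sense();print(s['tcp_pos'],s['q'])"
```

```text
[([212.8, 158.0], 0.76)]
[]
[ 0.46174773 -0.21056883  0.32858945] [-4.02204147e-02  1.49097549e-01 -4.60075066e-01  1.94491684e-04
 -9.60391699e-01 -1.33549639e+00]
```

View pics/j4.png

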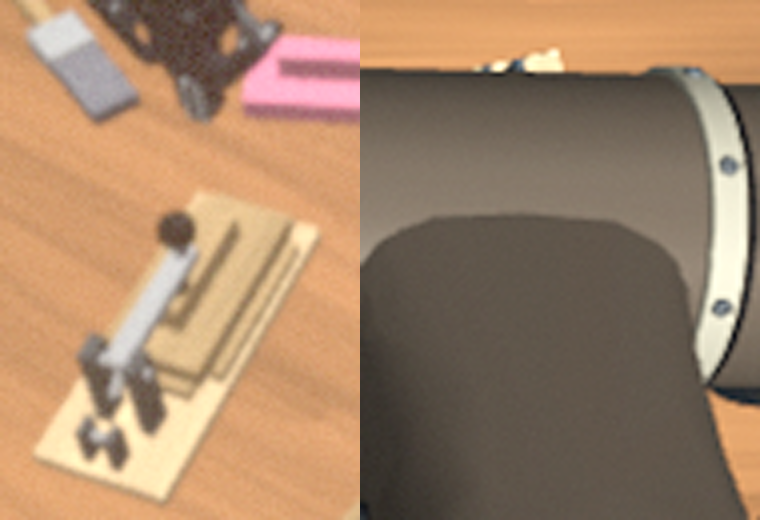

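```bash
python3 -c "
import numpy as np
th=np.r_[0,.15,.3,.45,.6,.75,.9,1.05,1.2,1.35];f=.2924+th
x=105-97.1*np.cos(f)-24;z=72+97.1*np.sin(f)-14
x[6:]-=[4,8,12,14]; z[7:]=z[6]-[0,3,6]
x=np.r_[-38,x];z=np.r_[86,z]
print(x,z)
for a,b in zip(np.diff(x),np.diff(z)): print(f'{a*np.cos(.1957):.1f} {a*np.sin(.1957):.1f} {b:.1f} 0',end=';')"
```

```text
[-38.         -11.9785741   -6.75187265   0.44554668   9.45204536
  20.06535686  32.04712907  41.12827723  51.01502695  61.39551177
  73.946777  ] [ 86.          85.98919003  99.56944607 112.21614197 123.6452602
 133.60012742 141.85717875 148.23097864 148.23097864 145.23097864
 142.23097864]
25.5 5.1 -0.0 0;5.1 1.0 13.6 0;7.1 1.4 12.6 0;8.8 1.8 11.4 0;10.4 2.1 10.0 0;11.8 2.3 8.3 0;8.9 1.8 6.4 0;9.7 1.9 0.0 0;10.2 2.0 -3.0 0;12.3 2.4 -3.0 0;
```

arm_command:
  moves: "0 0 -25 0;0 0 -25 0;0 0 -20 0;0 0 0 0"

```text
clock: 6.1
tcp_pos: [0.461, -0.2102, 0.2554]
orientation: [[-0.981, -0.194, -0.005], [-0.194, 0.981, 0.001], [0.005, 0.002, -1.0]]
force: [0.2, 0.4, 0.2]
opening: 0.001
```

arm_command:
  moves: "14 2.8 0 0;12 2.4 0 0;0 0 0 0;4.6 0.9 7 0;3 0.6 7 0;3.6 0.7 6 0;3.6 0.7 6 0"

```text
clock: 6.8
tcp_pos: [0.4999, -0.2029, 0.2844]
orientation: [[-0.981, -0.193, -0.006], [-0.193, 0.981, -0.0], [0.006, 0.001, -1.0]]
force: [-12.5, -3.5, 3.5]
opening: 0.001
```

```bash
python3 zz.py j5
```

```text
(no output)
```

View pics/j5.png

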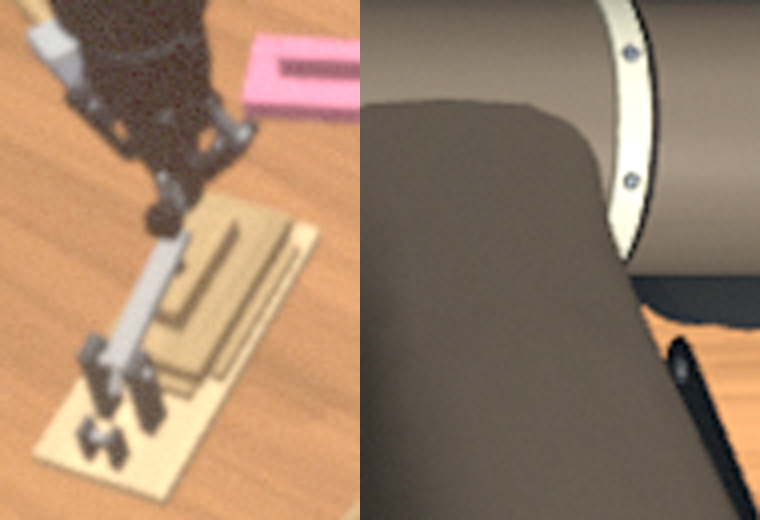

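The closed fingers are pushing the ball with about 12 N and it is rising (ball at about (211,153)). I'll keep following the arc.

arm_command:
  moves: "4.4 0.9 5.5 0;4.4 0.9 5.5 0;5.2 1 5 0;5.2 1 5 0;5.9 1.2 4 0;5.9 1.2 4 0"

```text
clock: 7.5
tcp_pos: [0.5302, -0.1972, 0.3151]
orientation: [[-0.981, -0.193, -0.007], [-0.193, 0.981, -0.001], [0.007, 0.0, -1.0]]
force: [-20.6, -1.2, 21.8]
opening: 0.001
```

```bash
python3 zz.py j6
```

```text
(no output)
```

View pics/j6.png

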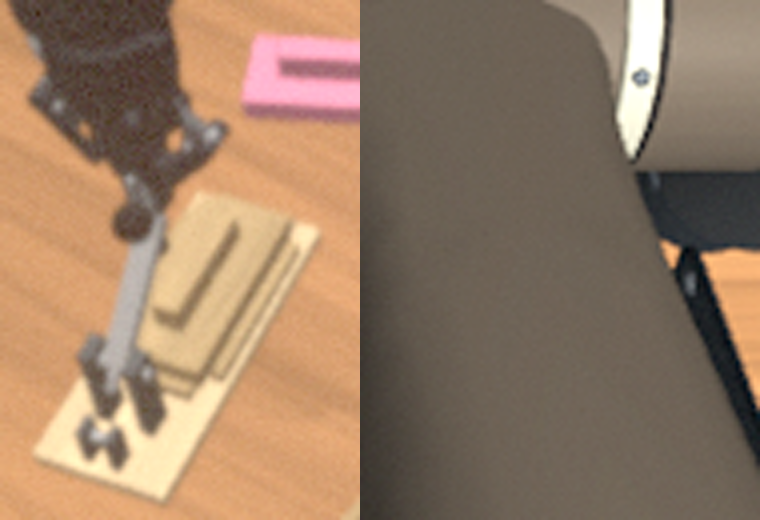

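arm_command:
  moves: "2 0.4 6 0;4 0.8 5 0;5 1 4 0;6 1.2 4 0"

```text
clock: 8.0
tcp_pos: [0.551, -0.1927, 0.333]
orientation: [[-0.981, -0.194, 0.002], [-0.194, 0.981, -0.0], [-0.002, -0.0, -1.0]]
force: [0.4, -0.0, -0.1]
opening: 0.001
```

```bash
python3 zz.py j7
```

```text
(no output)
```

View pics/j7.png

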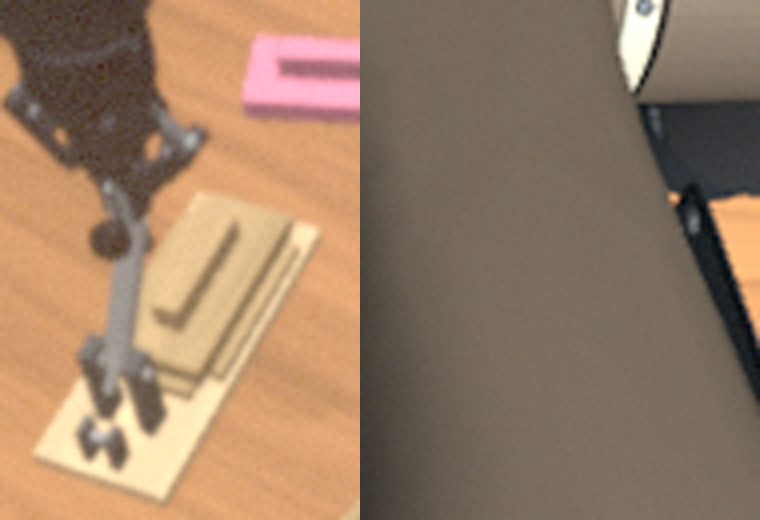

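arm_command:
  moves: "0 0 0 0;0 0 0 0"

```text
clock: 8.3
tcp_pos: [0.5501, -0.1929, 0.3319]
orientation: [[-0.981, -0.194, -0.0], [-0.194, 0.981, -0.0], [0.0, -0.0, -1.0]]
force: [-0.1, -1.3, 1.4]
opening: 0.003
```

```bash
python3 zz.py j8
```

```text
(no output)
```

View pics/j8.png

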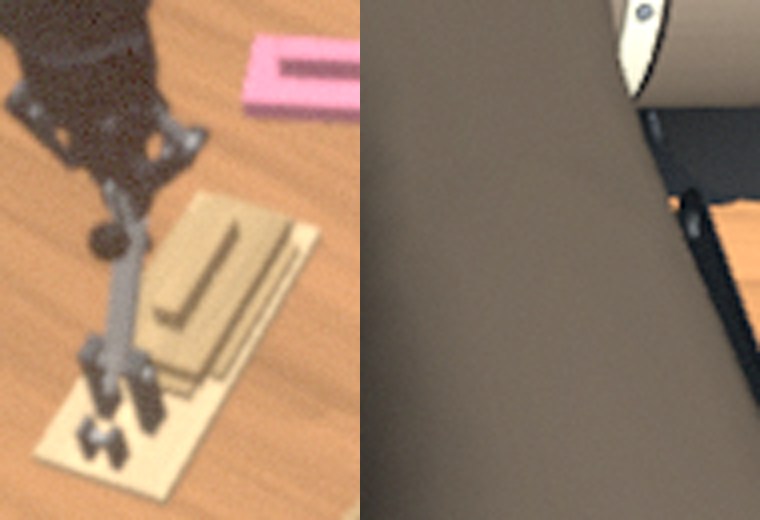

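arm_command:
  moves: "8 1.6 3 0;8 1.6 2 0;8 1.6 0 0;8 1.6 0 0;0 0 0 0;0 0 0 0;0 0 0 0;0 0 0 0"

```text
clock: 9.2
tcp_pos: [0.5845, -0.1858, 0.3436]
orientation: [[-0.981, -0.196, 0.011], [-0.196, 0.981, -0.001], [-0.01, -0.003, -1.0]]
force: [-5.2, 9.3, 33.2]
opening: 0.001
```

```bash
python3 zz.py j9
```

```text
(no output)
```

View pics/j9.png

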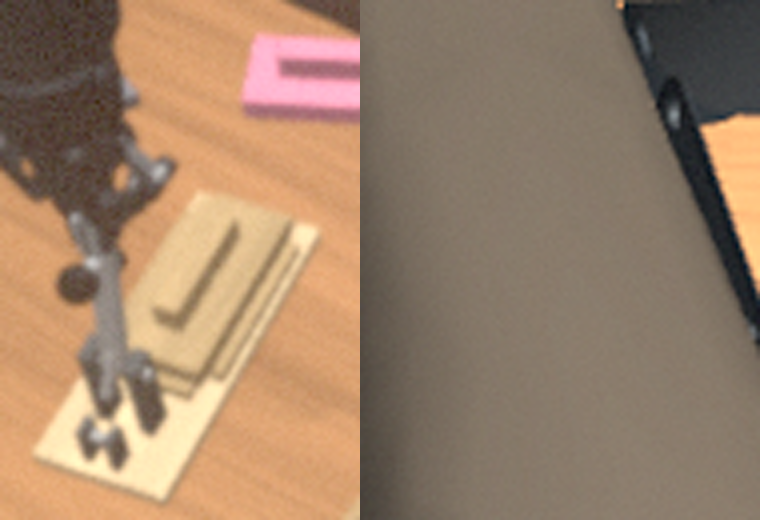

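```bash
python3 - <<'E'
from h import *
d=corr(capture('scene'),'scene');p=np.load('fit.npy');J=pose(*p[:3])
for t in np.arange(.6,1.9,.1): print(round(t,1),proj(d,J((.105-.0971*np.cos(.2924+t),0,.072+.0971*np.sin(.2924+t)))).round(1))
E
```

```text
0.6 [204.8 154.6]
0.7 [202.9 155.4]
0.8 [200.9 156.6]
0.9 [198.9 158.2]
1.0 [196.8 160.1]
1.1 [194.8 162.4]
1.2 [192.8 165. ]
1.3 [190.8 167.9]
1.4 [188.8 171.1]
1.5 [187.  174.5]
1.6 [185.3 178.1]
1.7 [183.7 181.9]
1.8 [182.3 185.7]
```

arm_command:
  moves: "0 0 10 0;-2 -0.4 20 0;-6 -1 20 0;0 0 0 0;0 0 0 0;0 0 0 0"

```text
clock: 9.95
tcp_pos: [0.574, -0.1877, 0.3861]
orientation: [[-0.981, -0.194, -0.001], [-0.194, 0.981, 0.0], [0.001, 0.001, -1.0]]
force: [-0.2, 0.4, -0.9]
opening: 0.002
```

```bash
python3 zz.py j10
```

```text
(no output)
```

View pics/j10.png

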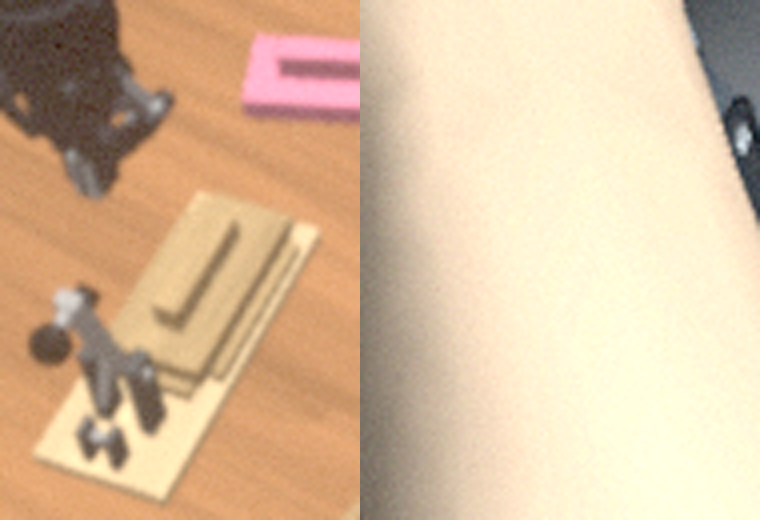

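The finger is fully open: the ball is at about (182,186), which matches 1.8 rad, and the block hasn't moved. Next I'll locate the batten in the box frame.

```bash
python3 - <<'E'
from h import *
import pickle
np.set_printoptions(precision=4,suppress=True)
ds=pickle.load(open('ds0.pkl','rb'));S=corr(ds[0],'scene');T=corr(ds[1],'top');p=np.load('fit.npy')
th=p[5];R=np.array([[np.cos(th),np.sin(th)],[-np.sin(th),np.cos(th)]])
for n,px in [('nl',(270,225.8)),('nr',(285,222.8)),('fl',(257.5,170)),('fr',(272.5,166.7))]:
    w=atz(T,px,.046); print(n,R@(w[:2]-p[3:5])*1000)
# scene: batten top corners from sb2 (7x,320,195): -x,-y (228,115) ; -x,+y (320,150)
for n,px in [('s -x-y',(320+228/7,195+115/7)),('s -x+y',(320+320/7,195+150/7)),('s foll top -x',(320+455/7,195+185/7))]:
    w=atz(S,px,.046); print(n,R@(w[:2]-p[3:5])*1000)
c,s=np.cos(th),np.sin(th)
for q in [(0,12),(0,-20)]: print(q,(c*q[0]-s*q[1]+p[3])*1000,(s*q[0]+c*q[1]+p[4])*1000)
E
```

```text
nl [-73.6932 -21.6013]
nr [-72.6387 -57.5824]
fl [ 62.7461 -13.1902]
fr [ 64.7279 -49.735 ]
s -x-y [-69.8748 -54.9964]
s -x+y [-69.5143 -18.8857]
s foll top -x [-75.5448  30.9926]
(0, 12) -1216.527249550168 12116.166144506444
(0, -20) 3339.4665809567846 -19557.844024974504
```

arm_command:
  moves: "-10 40 0 -0.3;-10 44 0 -0.3;-10 44 0 -0.3;-10 44 0 -0.3;-8 44 0 -0.3;-8 44 0 -0.3;-6 44 0 -0.3;-6 44 0 -0.3;-6 44 0 -0.3;-4 44 0 -0.3"
  hand: 1

```text
clock: 11.05
tcp_pos: [0.4953, 0.2499, 0.3867]
orientation: [[-0.99, -0.142, -0.001], [-0.142, 0.99, -0.0], [0.001, -0.0, -1.0]]
force: [0.8, -0.3, -0.1]
opening: -0.0
```

arm_command:
  moves: "0 0 -40 0;0 0 -40 0;0 0 -10 0;0 0 0 0"

```text
clock: 11.45
tcp_pos: [0.4959, 0.2478, 0.2955]
orientation: [[-0.99, -0.142, -0.003], [-0.142, 0.99, -0.003], [0.003, -0.003, -1.0]]
force: [0.3, 0.3, 0.8]
opening: 0.001
```

```bash
cat > zb.py <<'E'
from h import *
import sys
im=[]
for cam,r,s in (('scene',(310,150,420,300),4),('top',(195,90,305,250),3.75)):
    d=capture(cam);x0,y0,x1,y1=r;c=d['frame'][y0:y1,x0:x1,::-1].astype(float);c=np.clip(c/255*1.3,0,1)**.8*255
    im.append(cv2.resize(c.astype(np.uint8),(int((x1-x0)*s)//4*4,600),interpolation=cv2.INTER_CUBIC) if 0 else cv2.resize(c.astype(np.uint8),None,fx=s,fy=s,interpolation=cv2.INTER_CUBIC))
h=max(i.shape[0] for i in im);im=[cv2.copyMakeBorder(i,0,h-i.shape[0],0,0,0) for i in im]
o=np.hstack(im);k=min(1,800/o.shape[1]);cv2.imwrite(f'pics/{sys.argv[1]}.png',cv2.resize(o,None,fx=k,fy=k))
E
python3 zb.py b1
```

```text
(no output)
```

View pics/b1.png

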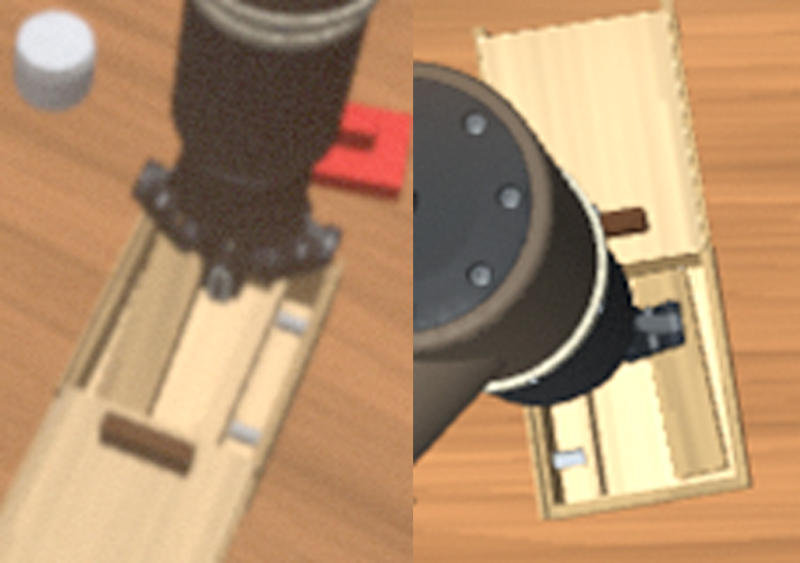

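arm_command:
  moves: "0 0 -30 0;0 0 -25 0;0 0 -15 0;0 0 -12 0;0 0 -10 0;0 0 0 0;0 0 0 0"

```text
clock: 12.25
tcp_pos: [0.4964, 0.2484, 0.2058]
orientation: [[-0.99, -0.142, 0.001], [-0.142, 0.99, 0.001], [-0.001, 0.0, -1.0]]
force: [-0.5, 0.9, 0.4]
opening: -0.003
```

arm_command:
  moves: "0.6 -4 -2 0;0.6 -4 0 0;0.6 -4 0 0;0.6 -4 0 0;0.4 -3 0 0;0 0 0 0"

```text
clock: 12.85
tcp_pos: [0.4989, 0.2287, 0.2032]
orientation: [[-0.99, -0.142, 0.0], [-0.142, 0.99, 0.0], [-0.0, 0.0, -1.0]]
force: [-0.3, 0.3, 0.5]
opening: -0.006
```

```bash
python3 zb.py b2
```

```text
(no output)
```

View pics/b2.png

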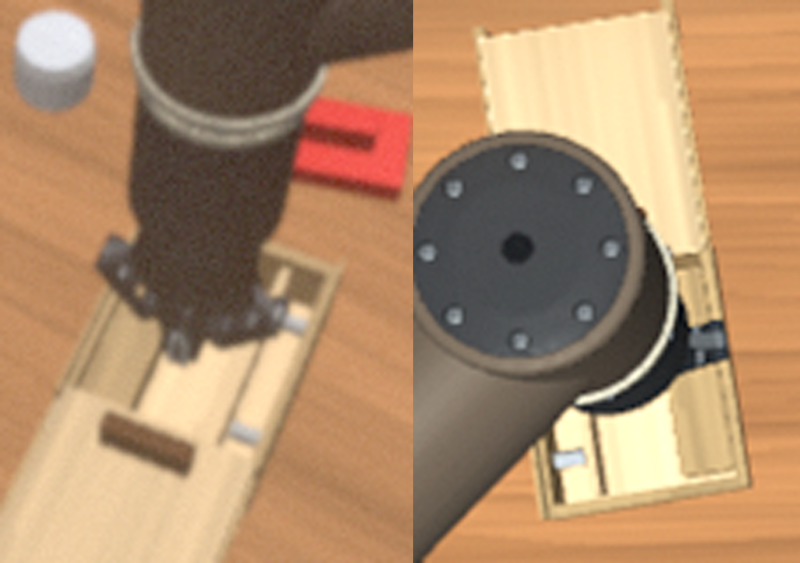

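arm_command:
  moves: "0.3 -2 0 0;0.3 -2 0 0;0 0 0 0"

```text
clock: 13.25
tcp_pos: [0.4991, 0.227, 0.2032]
orientation: [[-0.99, -0.142, 0.001], [-0.142, 0.99, 0.004], [-0.001, 0.004, -1.0]]
force: [-7.6, 12.0, -2.0]
opening: -0.002
```

arm_command:
  moves: "-0.6 5 0 0;0 0 30 0;0 0 40 0;0 0 40 0;0 0 40 0;0 0 0 0"

```text
clock: 13.85
tcp_pos: [0.5001, 0.2308, 0.359]
orientation: [[-0.99, -0.143, 0.008], [-0.143, 0.99, 0.005], [-0.008, 0.004, -1.0]]
force: [0.0, 0.8, 0.4]
opening: 0.001
```

arm_command:
  moves: "0 -40 0 0.3;0 -44 0 0.3;0 -44 0 0.3;0 -44 0 0.3;0 -44 0 0.3;0 -44 0 0.3;0 -44 0 0.3;0 -44 0 0.3;0 -44 0 0.3;0 -42 0 0.3"
  hand: 0.3

```text
clock: 14.85
tcp_pos: [0.4983, -0.2058, 0.3527]
orientation: [[-0.981, -0.194, -0.001], [-0.194, 0.981, -0.0], [0.001, 0.0, -1.0]]
force: [1.2, 0.6, 0.7]
opening: 0.697
```

arm_command:
  moves: "0 0 0 0;0 0 0 0"

```text
clock: 15.05
tcp_pos: [0.4984, -0.205, 0.3523]
orientation: [[-0.982, -0.191, -0.001], [-0.191, 0.982, 0.0], [0.001, 0.0, -1.0]]
force: [-0.2, 0.6, -0.7]
opening: 0.701
```

```bash
python3 zb.py b3; python3 zz.py j11; python3 -c "
from h import *
p=np.load('fit.npy');s=env.sense();J=pose(*p[:3]);B=pose(*p[3:6]);print(s['tcp_pos'],(J((0,0,.21))-s['tcp_pos'])*1000,s['force'])"
```

```text
[ 0.49895017 -0.20296228  0.35304893] [   0.46369605   -0.70414753 -143.04893207] [-0.30506531 -0.19677051 -0.42079968]
```

View pics/b3.png

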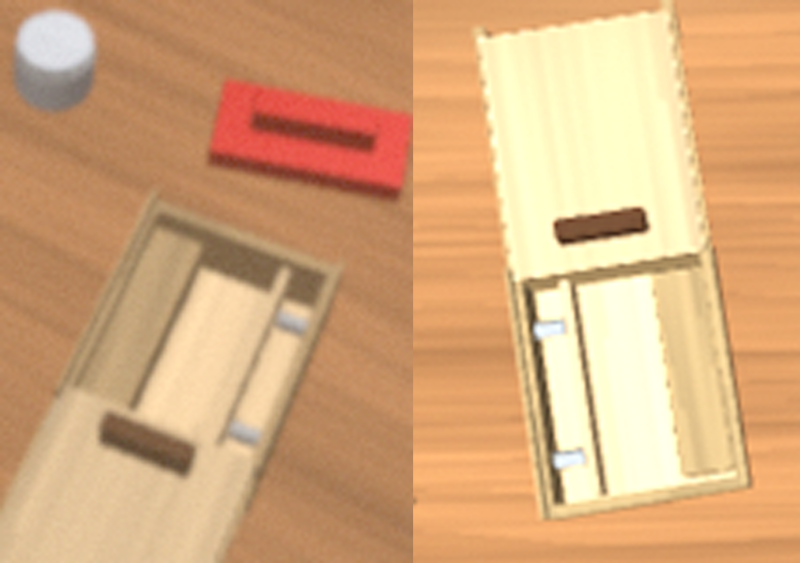

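View pics/j11.png

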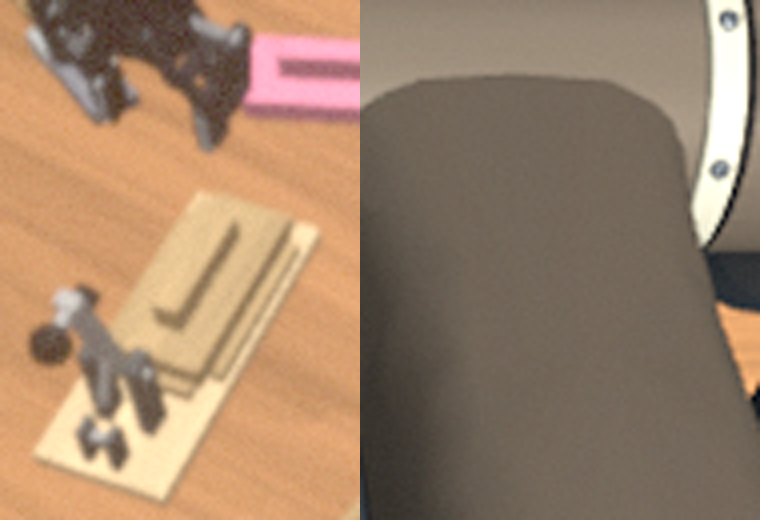

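arm_command:
  moves: "0 0 -40 0;0 0 -40 0;0 0 -30 0;0 0 -20 0;0 0 -12 0;0 0 0 0;0 0 0 0"

```text
clock: 15.95
tcp_pos: [0.4995, -0.2035, 0.2118]
orientation: [[-0.981, -0.195, 0.001], [-0.195, 0.981, -0.0], [-0.001, -0.0, -1.0]]
force: [0.5, 0.0, 0.1]
opening: 0.703
```

arm_command:
  moves: "0 0 0 0;0 0 0 0;0 0 0 0;0 0 0 0;0 0 0 0;0 0 0 0;0 0 0 0"
  hand: 1

```text
clock: 16.65
tcp_pos: [0.4992, -0.204, 0.2123]
orientation: [[-0.981, -0.194, 0.002], [-0.194, 0.981, -0.0], [-0.002, -0.001, -1.0]]
force: [-1.6, 1.6, 6.7]
opening: 0.217
```

```bash
python3 zz.py j12
```

```text
(no output)
```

View pics/j12.png

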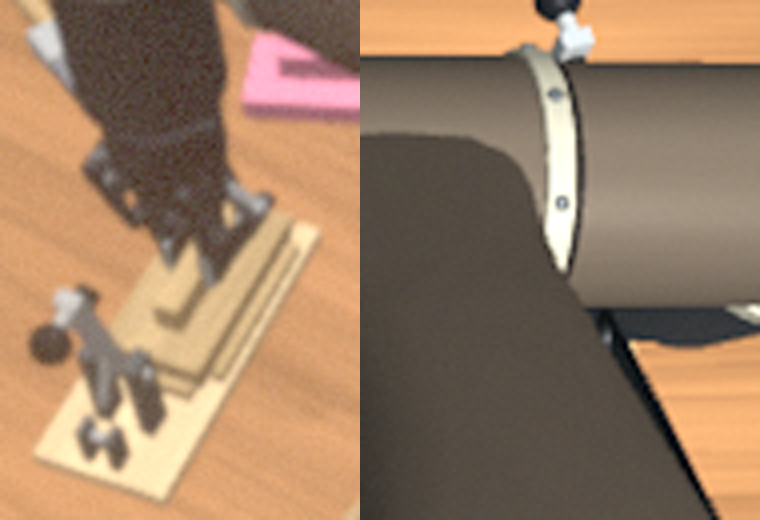

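arm_command:
  moves: "0 0 4 0;0 0 10 0;0 0 20 0;0 0 30 0;0 0 40 0;0 0 30 0;0 0 0 0;0 0 0 0"

```text
clock: 17.55
tcp_pos: [0.4985, -0.2038, 0.3461]
orientation: [[-0.981, -0.194, 0.002], [-0.194, 0.981, 0.0], [-0.002, 0.0, -1.0]]
force: [-0.4, -0.1, -2.9]
opening: 0.218
```

```bash
python3 zz.py j13
```

```text
(no output)
```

View pics/j13.png

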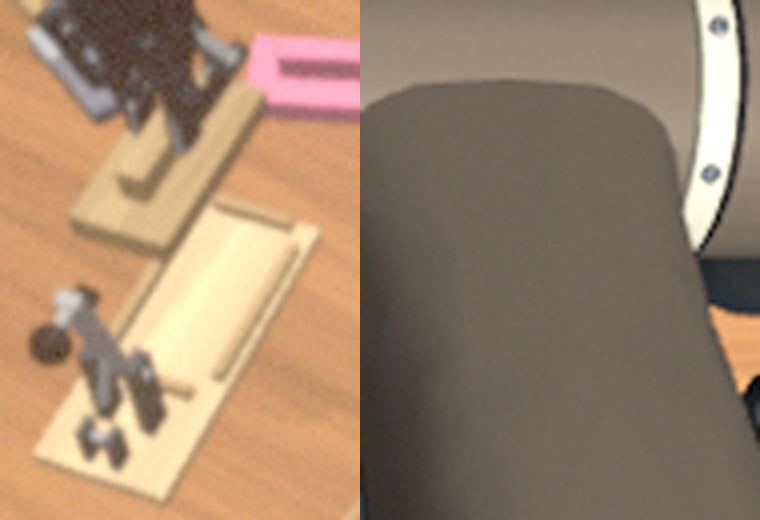

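arm_command:
  moves: "-1 42 -4 -0.3;-1 44 -4 -0.3;-1 44 -4 -0.3;-1 44 -4 -0.3;-1 44 -4 -0.3;-1 43 -4 -0.3;-1 43 -4 -0.3;0 43 -4 -0.3;0 43 -4 -0.3;0 43 -4 -0.3"

```text
clock: 18.65
tcp_pos: [0.4912, 0.2307, 0.3036]
orientation: [[-0.99, -0.142, -0.002], [-0.142, 0.99, -0.002], [0.002, -0.001, -1.0]]
force: [0.5, -0.6, -3.5]
opening: 0.216
```

arm_command:
  moves: "0 0 -10 0;0 0 -10 0;0 0 0 0;0 0 0 0"

```text
clock: 19.05
tcp_pos: [0.4918, 0.2281, 0.2844]
orientation: [[-0.99, -0.141, -0.001], [-0.141, 0.99, -0.001], [0.002, -0.001, -1.0]]
force: [-0.7, 0.2, -1.6]
opening: 0.215
```

```bash
python3 zb.py b4; cat > bx.py <<'E'
from h import *
p=np.load('fit.npy');s=env.sense();t=s['tcp_pos'];th=p[5]
d=t[:2]-p[3:5];R=np.array([[np.cos(th),np.sin(th)],[-np.sin(th),np.cos(th)]])
y=s['orientation'][:,1];print('box xy mm',(R@d*1000).round(1),'z',round(t[2]*1000,1),'yaw err deg',round(np.degrees(np.arctan2(-y[0],y[1])-th),2),'F',s['force'].round(1),'T',s['torque'].round(2),s['clock'],round(s['opening'],3))
E
python3 bx.py
```

```text
box xy mm [ -1.3 -10. ] z 285.4 yaw err deg -0.07 F [-0.6  0.  -3. ] T [-0.03  0.01  0.  ] 19.15 0.218
```

View pics/b4.png

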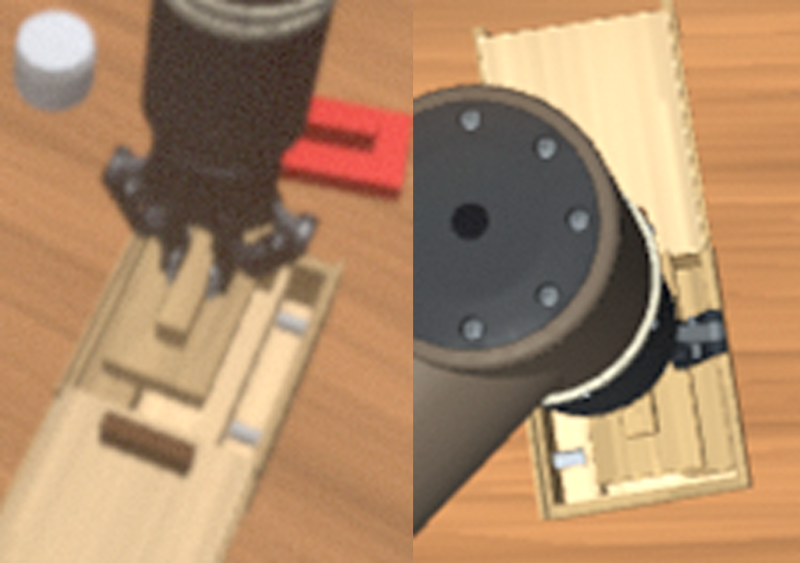

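arm_command:
  moves: "0 0 -15 0;0 0 -12 0;0 0 -5 0;0 0 0 0;0 0 0 0"

```text
clock: 19.65
tcp_pos: [0.4921, 0.2291, 0.2533]
orientation: [[-0.99, -0.142, 0.0], [-0.142, 0.99, -0.0], [-0.0, -0.0, -1.0]]
force: [0.1, 0.5, -1.2]
opening: 0.219
```

```bash
python3 bx.py;python3 zb.py b5
```

```text
box xy mm [-1.2 -9.2] z 253.3 yaw err deg -0.01 F [ 0.1  0.5 -1.2] T [ 0.02  0.   -0.  ] 19.65 0.219
```

View pics/b5.png

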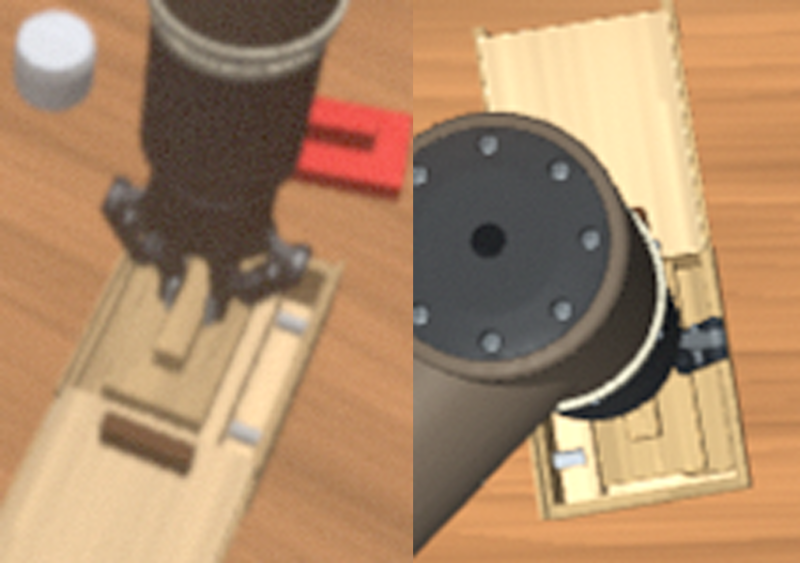

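arm_command:
  moves: "0 0 -3 0;0 0 -2 0;0 0 0 0;0 0 0 0"

```text
clock: 20.15
tcp_pos: [0.4919, 0.2292, 0.248]
orientation: [[-0.99, -0.142, -0.0], [-0.142, 0.99, -0.0], [0.0, -0.0, -1.0]]
force: [-0.1, 0.0, -2.4]
opening: 0.219
```

```bash
python3 bx.py
```

```text
box xy mm [-1.4 -9.1] z 248.0 yaw err deg -0.0 F [-0.1  0.  -2.4] T [ 0.01  0.   -0.05] 20.15 0.219
```

arm_command:
  moves: "0 0 -1 0;0 0 0 0;0 0 0 0"

```text
clock: 20.45
tcp_pos: [0.4919, 0.2291, 0.2471]
orientation: [[-0.99, -0.142, 0.0], [-0.142, 0.99, -0.0], [-0.0, -0.0, -1.0]]
force: [0.4, 0.2, -2.8]
opening: 0.214
```

```bash
python3 bx.py
```

```text
box xy mm [-1.4 -9.2] z 247.1 yaw err deg -0.0 F [ 0.4  0.2 -2.8] T [0.02 0.02 0.  ] 20.45 0.214
```

arm_command:
  moves: "0 0 -1 0;0 0 0 0;0 0 0 0"

```text
clock: 20.75
tcp_pos: [0.4919, 0.2292, 0.2463]
orientation: [[-0.99, -0.142, 0.0], [-0.142, 0.99, 0.0], [-0.0, 0.0, -1.0]]
force: [-0.6, -0.7, 0.7]
opening: 0.214
```

```bash
python3 bx.py
```

```text
box xy mm [-1.4 -9.1] z 246.3 yaw err deg -0.0 F [-0.6 -0.7  0.7] T [-0.03  0.28 -0.03] 20.75 0.214
```

arm_command:
  moves: "0 0 0.8 0;-0.4 3 0 0;-0.4 3 0 0;-0.4 3 0 0;-0.4 3 0 0;0 0 0 0"

```text
clock: 21.35
tcp_pos: [0.4901, 0.2412, 0.2467]
orientation: [[-0.99, -0.142, -0.001], [-0.142, 0.99, -0.001], [0.001, -0.001, -1.0]]
force: [1.0, -2.3, -2.2]
opening: 0.218
```

```bash
python3 bx.py; python3 zb.py b6
```

```text
box xy mm [-1.4  3.1] z 246.7 yaw err deg 0.0 F [ 1.  -2.3 -2.2] T [-1.15 -0.26 -0.18] 21.35 0.218
```

View pics/b6.png

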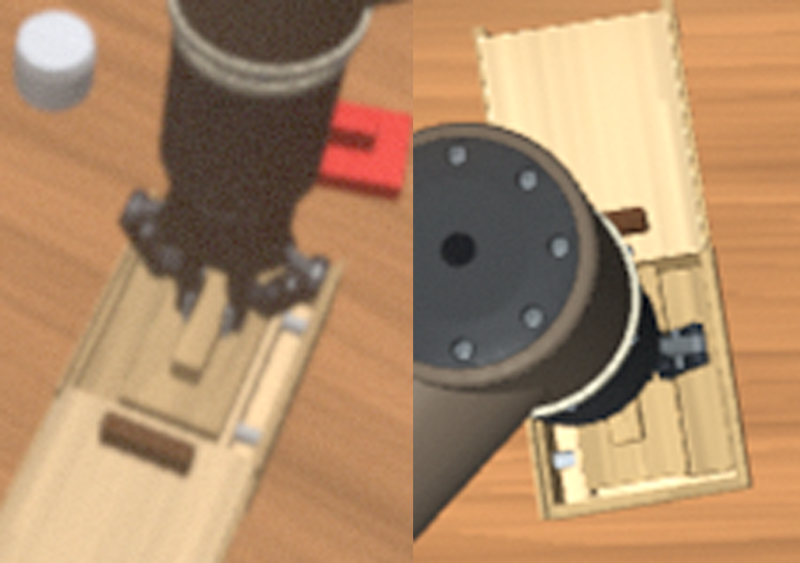

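A force of about 2.4 N along −y has appeared, so the block's edge is pushing the follower back. I'll continue towards +y.

arm_command:
  moves: "-0.4 3 0 0;-0.4 3 0 0;-0.4 3 0 0;-0.4 3 0 0;0 0 0 0;0 0 0 0"

```text
clock: 22.05
tcp_pos: [0.4885, 0.2531, 0.2468]
orientation: [[-0.99, -0.142, -0.0], [-0.142, 0.99, -0.0], [0.0, -0.0, -1.0]]
force: [-0.8, -4.9, -1.0]
opening: 0.218
```

```bash
python3 bx.py; python3 zb.py b7
```

```text
box xy mm [-1.4 15. ] z 246.8 yaw err deg 0.0 F [-0.8 -4.9 -1. ] T [-1.74  0.19 -0.23] 22.05 0.218
```

View pics/b7.png

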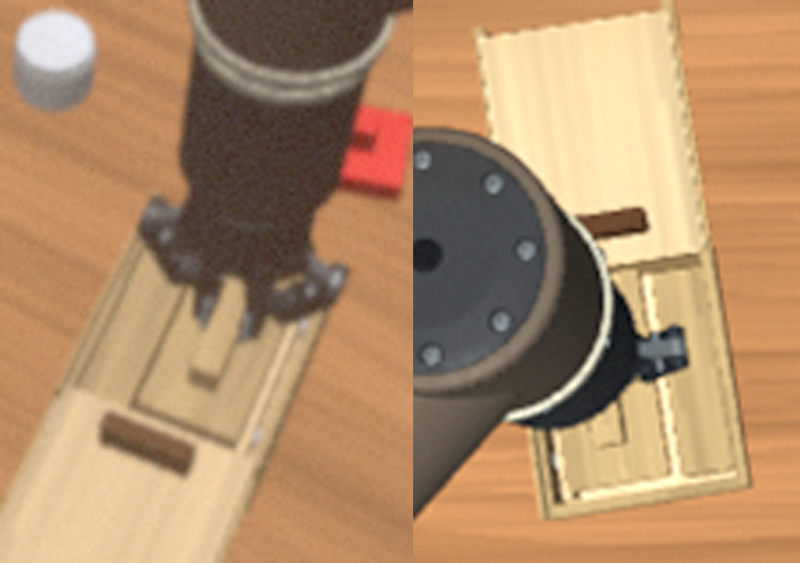

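arm_command:
  moves: "-0.3 2 0 0;0 0 -4 0;0 0 -5 0;0 0 -5 0;0 0 0 0"

```text
clock: 22.65
tcp_pos: [0.4884, 0.255, 0.232]
orientation: [[-0.99, -0.142, -0.001], [-0.142, 0.99, -0.001], [0.001, -0.001, -1.0]]
force: [2.8, -4.2, -3.5]
opening: 0.215
```

```bash
python3 bx.py; python3 zb.py b8
```

```text
box xy mm [-1.2 16.9] z 232.0 yaw err deg -0.02 F [ 2.8 -4.2 -3.5] T [-1.72 -0.67 -0.25] 22.65 0.215
```

View pics/b8.png

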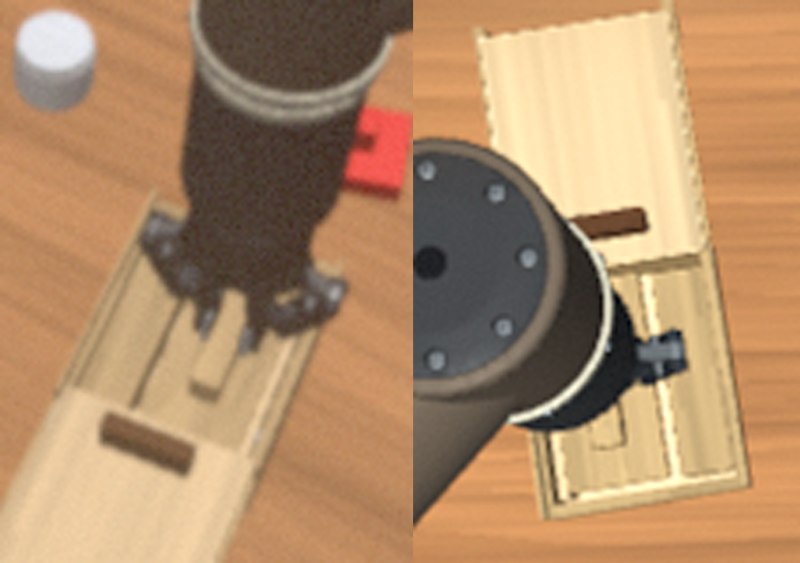

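arm_command:
  moves: "0 0 -5 0;0 0 -5 0;0 0 -5 0;0 0 -5 0;0 0 0 0"

```text
clock: 23.25
tcp_pos: [0.4882, 0.255, 0.212]
orientation: [[-0.99, -0.142, -0.001], [-0.142, 0.99, -0.001], [0.001, -0.001, -1.0]]
force: [2.2, -4.9, -4.3]
opening: 0.218
```

```bash
python3 bx.py; python3 zb.py b9
```

```text
box xy mm [-1.3 17. ] z 212.0 yaw err deg -0.01 F [ 2.2 -4.9 -4.3] T [-1.7 -0.6 -0.3] 23.25 0.218
```

View pics/b9.png

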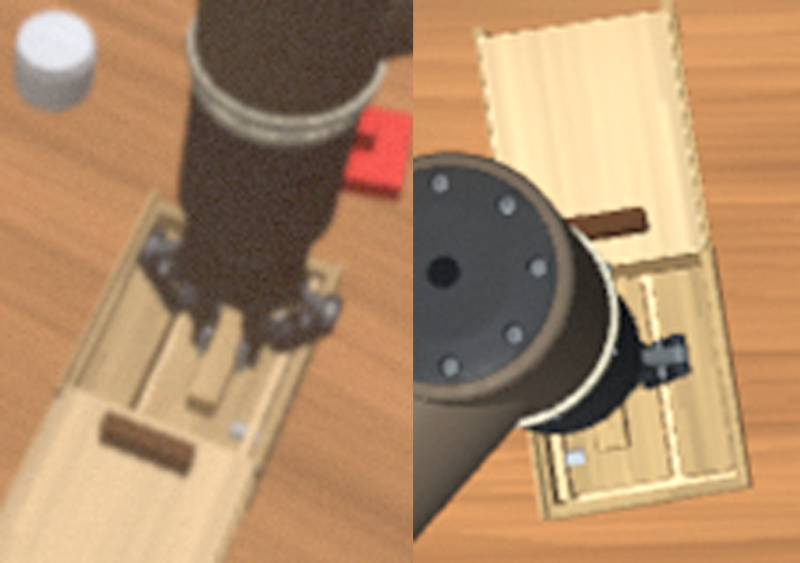

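arm_command:
  moves: "0 0 -3 0;0 0 -2 0;0 0 0 0"

```text
clock: 23.65
tcp_pos: [0.4884, 0.2552, 0.2078]
orientation: [[-0.99, -0.142, 0.0], [-0.142, 0.99, 0.0], [-0.0, 0.0, -1.0]]
force: [0.5, -5.0, -2.2]
opening: 0.221
```

```bash
python3 bx.py
```

```text
box xy mm [-1.2 17.1] z 207.8 yaw err deg -0.01 F [ 0.5 -5.  -2.2] T [-1.7  -0.5  -0.25] 23.65 0.221
```

arm_command:
  moves: "0 0 -1 0;0 0 0 0"

```text
clock: 23.85
tcp_pos: [0.4884, 0.2552, 0.2069]
orientation: [[-0.99, -0.142, 0.0], [-0.142, 0.99, 0.0], [-0.0, 0.0, -1.0]]
force: [-0.3, -4.3, -2.2]
opening: 0.217
```

```bash
python3 bx.py
```

```text
box xy mm [-1.1 17.1] z 206.9 yaw err deg -0.0 F [-0.3 -4.3 -2.2] T [-1.7  -0.39 -0.27] 23.85 0.217
```

arm_command:
  moves: "0.3 -2 0 0;0.3 -2 0 0;0.2 -1.5 0 0;0 0 -0.7 0;0 0 0 0"

```text
clock: 24.35
tcp_pos: [0.4892, 0.2496, 0.2063]
orientation: [[-0.99, -0.142, 0.0], [-0.142, 0.99, 0.0], [-0.0, 0.0, -1.0]]
force: [0.4, -4.1, -1.2]
opening: 0.221
```

```bash
python3 bx.py
```

```text
box xy mm [-1.1 11.5] z 206.3 yaw err deg -0.01 F [ 0.4 -4.1 -1.2] T [-1.53 -0.23 -0.2 ] 24.35 0.221
```

arm_command:
  moves: "0 0 -0.6 0;0 0 0 0"

```text
clock: 24.55
tcp_pos: [0.4892, 0.2497, 0.2063]
orientation: [[-0.99, -0.143, 0.0], [-0.143, 0.99, 0.0], [-0.0, -0.0, -1.0]]
force: [-0.8, -5.1, 6.8]
opening: 0.217
```

arm_command:
  moves: "0 0 0 0;0 0 0 0;0 0 0 0;0 0 0 0"
  hand: 0.65

```text
clock: 24.95
tcp_pos: [0.4893, 0.2501, 0.2057]
orientation: [[-0.99, -0.143, 0.001], [-0.143, 0.99, 0.001], [-0.001, 0.001, -1.0]]
force: [0.3, 0.2, -0.5]
opening: 0.354
```

```bash
python3 bx.py;  python3 zb.py b10
```

```text
box xy mm [-0.9 12. ] z 205.7 yaw err deg 0.02 F [ 0.3  0.2 -0.5] T [-0.04  0.   -0.03] 24.95 0.354
```

View pics/b10.png

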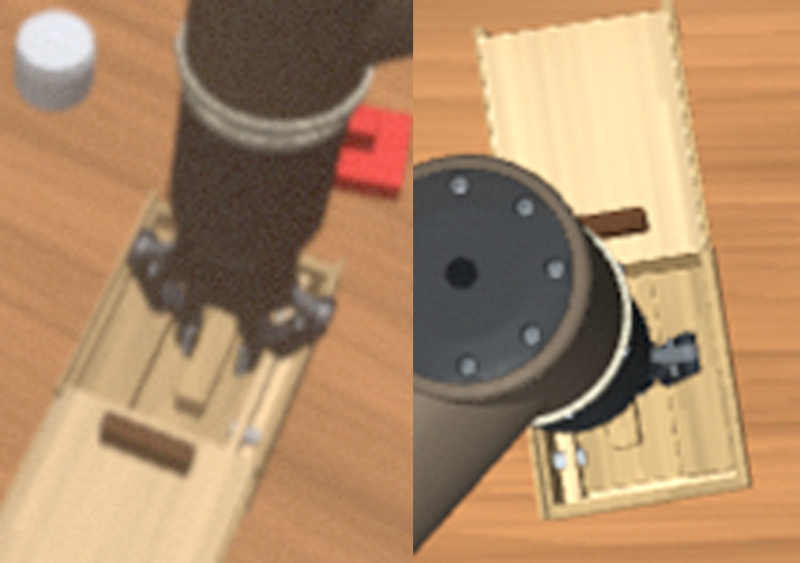

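Contact with the floor came at the expected height, the jaws are open, and the block now lies between batten and follower. I'm lifting straight up.

arm_command:
  moves: "0 0 5 0;0 0 15 0;0 0 30 0;0 0 40 0;0 0 30 0;0 0 0 0;0 0 0 0"

```text
clock: 25.75
tcp_pos: [0.4891, 0.2496, 0.3266]
orientation: [[-0.99, -0.142, 0.001], [-0.142, 0.99, 0.002], [-0.002, 0.002, -1.0]]
force: [-0.5, 0.1, -0.6]
opening: 0.347
```

arm_command:
  moves: "-10 -50 0 0;-10 -50 0 0;0 -50 0 0;0 -50 0 0;0 0 0 0"
  hand: 0.3

```text
clock: 26.25
tcp_pos: [0.4681, 0.047, 0.3244]
orientation: [[-0.99, -0.138, -0.003], [-0.138, 0.99, -0.001], [0.003, -0.001, -1.0]]
force: [0.4, 0.2, 0.6]
opening: 0.698
```

```bash
python3 bx.py;  python3 zb.py b11
```

```text
box xy mm [ -50.9 -186.1] z 324.4 yaw err deg -0.28 F [0.4 0.2 0.6] T [ 0.06 -0.05 -0.04] 26.25 0.698
```

View pics/b11.png

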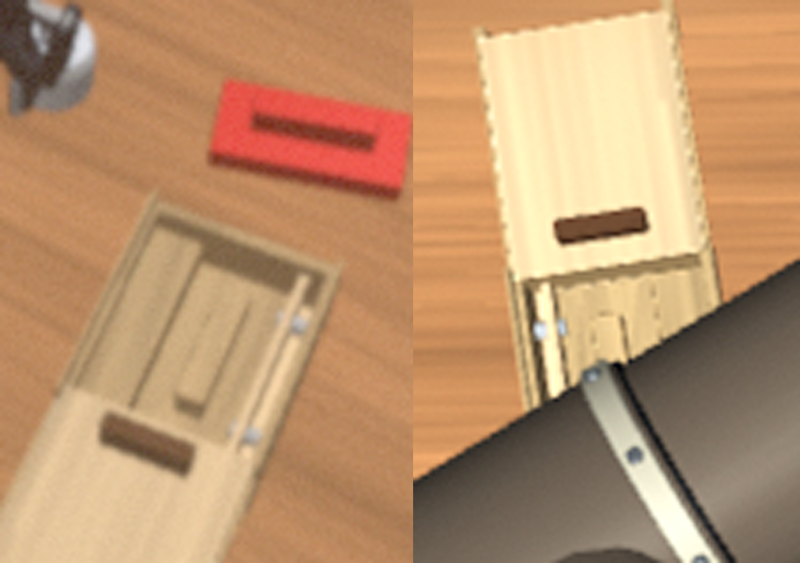

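arm_command:
  moves: "0 42 0 0;5 42 0 0;25 42 0 0;30 42 0 0;30 42 0 0;30 0 0 0;30 0 0 0;8 0.8 0 0;0 0 0 0;0 0 0 0"
  hand: 1

```text
clock: 27.35
tcp_pos: [0.6248, 0.2603, 0.3247]
orientation: [[-0.99, -0.143, -0.001], [-0.143, 0.99, -0.001], [0.002, -0.001, -1.0]]
force: [-0.5, 0.3, 1.3]
opening: 0.003
```

```bash
python3 bx.py
```

```text
box xy mm [134.6   2.8] z 324.7 yaw err deg 0.03 F [-0.5  0.3  1.3] T [-0.03  0.01  0.01] 27.35 0.003
```

arm_command:
  moves: "0.3 -2 -30 0;0 0 -25 0;0 0 -15 0;0 0 -8 0;0 0 0 0;0 0 0 0"

```text
clock: 27.95
tcp_pos: [0.6262, 0.2581, 0.2487]
orientation: [[-0.99, -0.143, 0.001], [-0.143, 0.99, 0.001], [-0.001, 0.0, -1.0]]
force: [1.3, -0.0, 1.2]
opening: 0.003
```

arm_command:
  moves: "-10 -1.4 0 0;-10 -1.4 0 0;-10 -1.4 0 0;-10 -1.4 0 0;0 0 0 0"

```text
clock: 28.45
tcp_pos: [0.5846, 0.252, 0.2482]
orientation: [[-0.99, -0.143, -0.0], [-0.143, 0.99, 0.0], [0.0, 0.0, -1.0]]
force: [1.0, -0.1, -0.2]
opening: 0.005
```

```bash
python3 bx.py;  python3 zb.py b12
```

```text
box xy mm [93.6  0.2] z 248.2 yaw err deg 0.02 F [ 1.  -0.1 -0.2] T [ 0.09 -0.07  0.02] 28.45 0.005
```

View pics/b12.png

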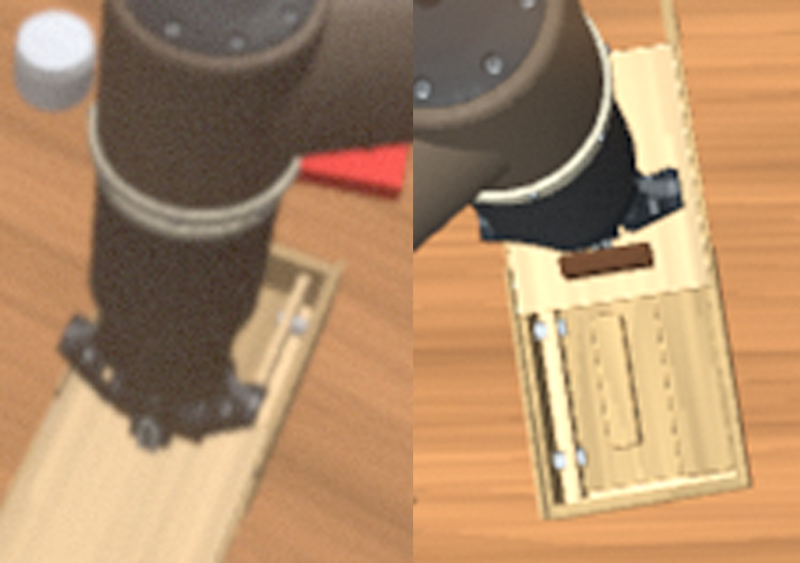

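The lid is sliding, and the top view shows the block flat against the batten. I'll keep pushing.

arm_command:
  moves: "-11 -1.6 0 0;-11 -1.6 0 0;-11 -1.6 0 0;-11 -1.6 0 0;-11 -1.6 0 0;-11 -1.6 0 0;-11 -1.6 0 0;-11 -1.6 0 0;-11 -1.6 0 0;-11 -1.6 0 0"

```text
clock: 29.55
tcp_pos: [0.4751, 0.236, 0.2476]
orientation: [[-0.99, -0.142, 0.0], [-0.142, 0.99, 0.0], [-0.0, 0.0, -1.0]]
force: [2.5, 3.0, 0.2]
opening: -0.003
```

arm_command:
  moves: "-8 -1.1 0 0;-6 -0.9 0 0;-4 -0.6 0 0;-3 -0.4 0 0;0 0 0 0;0 0 0 0"

```text
clock: 30.15
tcp_pos: [0.4547, 0.2327, 0.2472]
orientation: [[-0.99, -0.142, -0.001], [-0.142, 0.99, -0.001], [0.001, -0.001, -1.0]]
force: [-0.9, 0.3, -0.4]
opening: 0.0
```

```bash
python3 bx.py;  python3 zb.py b13
```

```text
box xy mm [-37.7  -0.3] z 247.2 yaw err deg -0.03 F [-0.9  0.3 -0.4] T [-0.04  0.03  0.04] 30.15 0.0
```

View pics/b13.png

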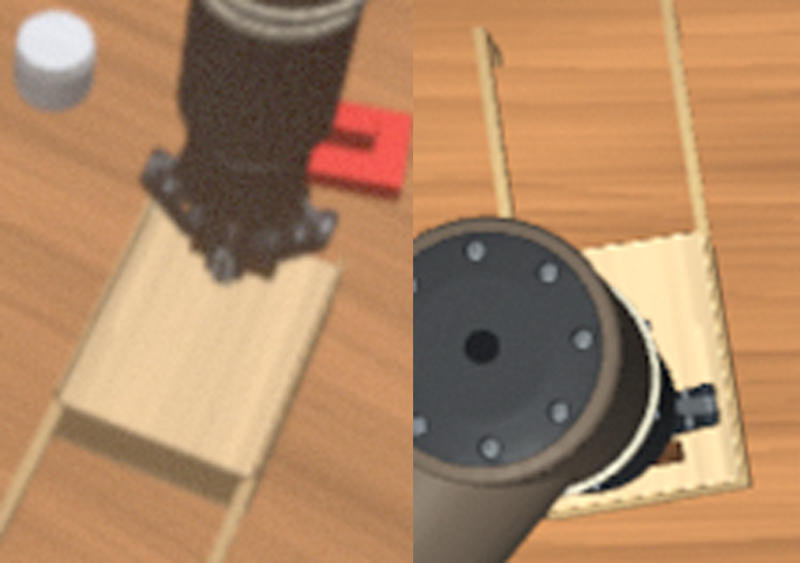

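arm_command:
  moves: "-2 -0.3 0 0;-2 -0.3 0 0;-2 -0.3 0 0;0 0 0 0"

```text
clock: 30.65
tcp_pos: [0.4493, 0.2323, 0.2477]
orientation: [[-0.99, -0.143, 0.001], [-0.143, 0.99, 0.0], [-0.001, 0.0, -1.0]]
force: [4.9, -0.6, -3.3]
opening: 0.001
```

```bash
python3 bx.py
```

```text
box xy mm [-43.1   0.1] z 247.7 yaw err deg 0.01 F [ 4.9 -0.6 -3.3] T [-0.36 -1.89  0.03] 30.65 0.001
```

arm_command:
  moves: "-2 -0.3 0 0;-2 -0.3 0 0;0 0 0 0;0 0 0 0"

```text
clock: 31.05
tcp_pos: [0.4479, 0.2326, 0.2483]
orientation: [[-0.99, -0.144, 0.007], [-0.144, 0.99, 0.003], [-0.007, 0.002, -1.0]]
force: [23.8, -3.2, -15.2]
opening: 0.003
```

```bash
python3 bx.py
```

```text
box xy mm [-44.4   0.5] z 248.3 yaw err deg 0.09 F [ 23.8  -3.2 -15.2] T [-1.55 -9.02  0.04] 31.05 0.003
```

The lid has hit a hard stop at 24 N, at the expected position. I'm backing off and moving away.

arm_command:
  moves: "6 0.8 0 0;8 1.1 0 0;0 0 25 0;0 0 40 0;0 0 40 0;0 -45 0 0;0 -50 0 0;0 -50 0 0;0 -50 0 0;0 -50 0 0"

```text
clock: 32.05
tcp_pos: [0.4584, -0.0131, 0.3529]
orientation: [[-0.99, -0.143, 0.0], [-0.143, 0.99, 0.0], [-0.0, 0.0, -1.0]]
force: [1.2, 0.7, -0.2]
opening: 0.001
```

arm_command:
  moves: "-10 -50 0 0;-10 -50 0 0;0 0 0 0;0 0 0 0;0 0 0 0"

```text
clock: 32.55
tcp_pos: [0.4395, -0.1091, 0.3527]
orientation: [[-0.99, -0.142, 0.0], [-0.142, 0.99, 0.0], [-0.0, 0.0, -1.0]]
force: [0.0, 1.2, -0.4]
opening: 0.0
```

```bash
cat > fin.py <<'E'
from h import *
p=np.load('fit.npy')
B=pose(*p[3:6]);J=pose(*p[:3]);lid=0.0
el=boxe(.168,.129,.057,.064,cx=lid)+boxe(.014,.060,.064,.088,cx=-.060+lid)
D={}
for cam,r,s in (('scene',(170,130,420,330),3),('top',(195,60,505,260),2.5)):
    d=capture(cam);D[cam]=d;im=d['frame'][:,:,::-1].copy()
    a=overlay(im,d,B,[],(0,0,255),*r,s);a=draw(a,corr(d,cam),B,el,(0,0,255),r[0],r[1],s);cv2.imwrite(f'pics/fin_{cam}.png',a)
print(env.sense()['force'],env.sense()['tcp_pos'],env.sense()['clock'])
for l in ('lid_grip','finger_ball','glue_center'):
    px=[]
    for c in ('scene','top'):
        q=spotter.landmark_of(c,l);px.append(q[0]['pixel'] if q else None)
    print(l,px,tri([corr(D['scene'],'scene'),corr(D['top'],'top')],px) if None not in px else '')
print('expected grip',B((-.06,0,.076)))
E
python3 fin.py
```

```text
[0.75312091 0.24782612 0.49814383] [ 0.43971853 -0.10844371  0.35261027] 32.65
lid_grip [[198.1, 190.4], [255.8, 220.5]] (array([0.57544658, 0.09437623, 0.36323922]), np.float64(0.26561859668833676))
finger_ball [[181.6, 187.0], [440.2, 114.0]] (array([ 0.65188011, -0.17621322,  0.15194748]), np.float64(0.0009416876163009979))
glue_center [[234.7, 250.5], [359.1, 108.0]] (array([ 0.69268339, -0.00626598,  0.0709096 ]), np.float64(0.007527033462843017))
expected grip [0.43258167 0.22986984 0.076     ]
```

View pics/fin_scene.png

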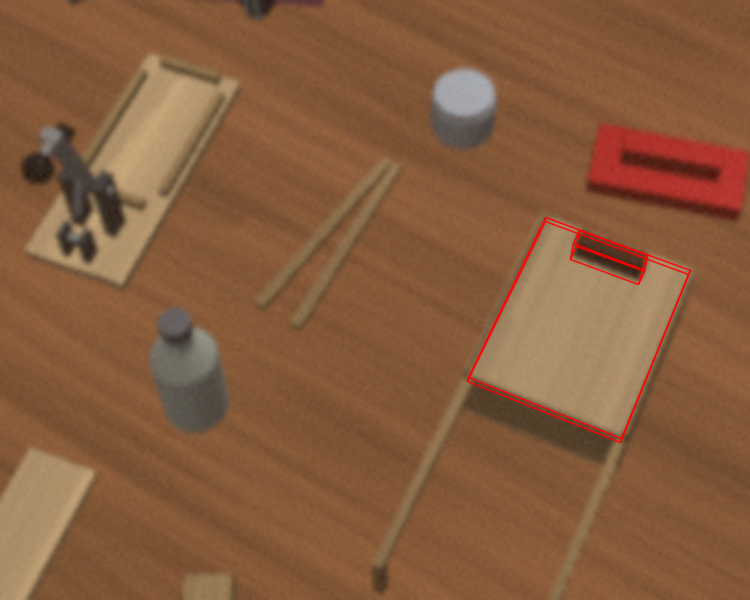

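View pics/fin_top.png

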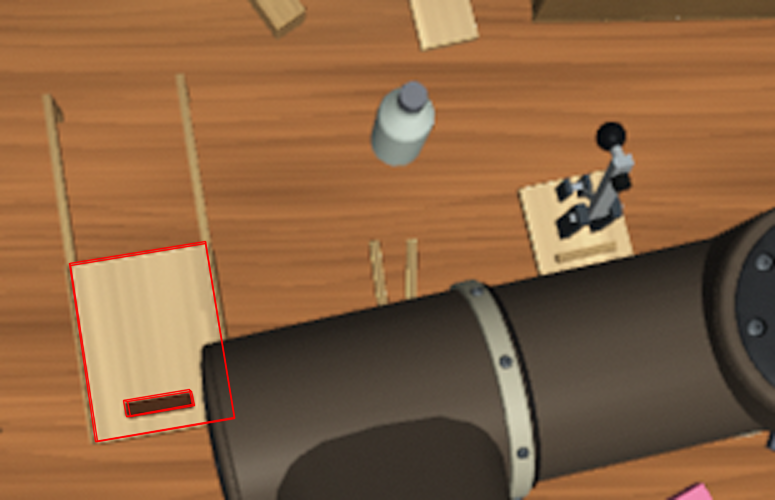

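The lid=0 overlay matches the lid and grip bar in both views. The finger is open, the glue bottle is upright and the arm is clear, so I'm handing in.

```bash
python3 -c "
from h import *
print(env.sign_off())"
```

```text
the job is handed in; nothing more can be done
None
```

The block is packed beside the batten, the lid is shut, and the job was handed in at about 33 s of the 72 s allowed. The sign-off reports no verdict.

**What I did**
1. **Finger:** my first try, gripping the ball, slipped partway up and the finger dropped back; the block stayed in place. I then pushed the ball up with closed fingers until the spring threw it open, to about 1.8 rad.
2. **Batten:** I shoved it against the fixed wall with the fingertips.
3. **Block:** I lifted it by its ridge. The tool can't tilt, so the block went in level rather than tilted. Its edge sat just above the batten's top and about 2 mm below the follower's top. I pressed the follower back with it, lowered it to the floor and released it against the batten.
4. **Lid:** I pushed it by the grip bar to a hard stop at 24 N, then moved the arm away.

**Last checks**
- **Block:** floor contact came at the expected height. Pictures before closing showed it flat, against the batten and below the rim. The shut lid hides it, so it could not be checked after that.
- **Lid:** a fully-shut outline fits in both views, with the bar about 1 pixel off (roughly 2 mm) in the scene view.
- **Finger and glue:** the finger is open and the bottle upright.
- **Arm:** it is clear of everything, with force near zero.
- **One check that disagreed:** the network's scene-camera point for the lid grip landed on the jig, so its position came out wrong. I relied on the outline fit and the hard stop instead.

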